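Fill the sample tray, rack it and lock it in

TASK

Put spare sample pots into the empty cells of the tray so that every cell holds one pot, then slide the tray fully home, against the stops, on the drying rack's rail pair nearest in height to the white marker (half-way between two, either will do). Then roll the thumbwheel towards the tray until the lock bar is fully across in front of the tray. Leave the marker and the dish where they are.

Things in the scene. Friction and masses are not known exactly. Their poses are not given: they have to be found in the camera images.
- tray_handle (a point): point on the tray's fin handle over the tray's centre, 40 mm above its underside; x, y along the tray, z up. Tray: loose flat metal sheet 190 (x) x 200 (y) x 5 mm, 0.3 kg, flat on the bench at the start, same either way round. The upright black fin is 14 mm thick along x, 36 mm long along y, top 60 mm above the underside; the full tray balances on it. Its edges at y = +-100 mm run in the rails
- cell_1 (a point): cell 1 of the tray, at tray x -62, y 58 mm: where the centre of a seated pot lies, 21 mm above the tray's underside. Cell 38 x 38 mm inside, floor at 5 mm, grey wall tops at 14 mm; two rows of three, either side of the handle, moving with the tray
- cell_2 (a point): cell 2 of the tray, at tray x 0, y 58 mm: where the centre of a seated pot lies, 21 mm above the tray's underside. Cell 38 x 38 mm inside, floor at 5 mm, grey wall tops at 14 mm; two rows of three, either side of the handle, moving with the tray
- cell_3 (a point): cell 3 of the tray, at tray x 62, y 58 mm: where the centre of a seated pot lies, 21 mm above the tray's underside. Cell 38 x 38 mm inside, floor at 5 mm, grey wall tops at 14 mm; two rows of three, either side of the handle, moving with the tray
- cell_4 (a point): cell 4 of the tray, at tray x -62, y -58 mm: where the centre of a seated pot lies, 21 mm above the tray's underside. Cell 38 x 38 mm inside, floor at 5 mm, grey wall tops at 14 mm; two rows of three, either side of the handle, moving with the tray
- cell_5 (a point): cell 5 of the tray, at tray x 0, y -58 mm: where the centre of a seated pot lies, 21 mm above the tray's underside. Cell 38 x 38 mm inside, floor at 5 mm, grey wall tops at 14 mm; two rows of three, either side of the handle, moving with the tray
- cell_6 (a point): cell 6 of the tray, at tray x 62, y -58 mm: where the centre of a seated pot lies, 21 mm above the tray's underside. Cell 38 x 38 mm inside, floor at 5 mm, grey wall tops at 14 mm; two rows of three, either side of the handle, moving with the tray
- pot_1_mid (a point): squat round sample pot, white with a grey lid, 34 mm diameter (lid 33), 32 mm high, 30 g; the point is its centre, 16 mm above its underside, z along its axis. All pots are alike; each stands in a cell of the tray or spare on the bench, or is absent
- pot_2_mid (a point): squat round sample pot, white with a grey lid, 34 mm diameter (lid 33), 32 mm high, 30 g; the point is its centre, 16 mm above its underside, z along its axis. All pots are alike; each stands in a cell of the tray or spare on the bench, or is absent
- pot_3_mid (a point): squat round sample pot, white with a grey lid, 34 mm diameter (lid 33), 32 mm high, 30 g; the point is its centre, 16 mm above its underside, z along its axis. All pots are alike; each stands in a cell of the tray or spare on the bench, or is absent
- pot_4_mid (a point): squat round sample pot, white with a grey lid, 34 mm diameter (lid 33), 32 mm high, 30 g; the point is its centre, 16 mm above its underside, z along its axis. All pots are alike; each stands in a cell of the tray or spare on the bench, or is absent
- pot_5_mid (a point): squat round sample pot, white with a grey lid, 34 mm diameter (lid 33), 32 mm high, 30 g; the point is its centre, 16 mm above its underside, z along its axis. All pots are alike; each stands in a cell of the tray or spare on the bench, or is absent
- pot_6_mid (a point): squat round sample pot, white with a grey lid, 34 mm diameter (lid 33), 32 mm high, 30 g; the point is its centre, 16 mm above its underside, z along its axis. All pots are alike; each stands in a cell of the tray or spare on the bench, or is absent
- pot_7_mid (a point): squat round sample pot, white with a grey lid, 34 mm diameter (lid 33), 32 mm high, 30 g; the point is its centre, 16 mm above its underside, z along its axis. All pots are alike; each stands in a cell of the tray or spare on the bench, or is absent
- pot_8_mid (a point): squat round sample pot, white with a grey lid, 34 mm diameter (lid 33), 32 mm high, 30 g; the point is its centre, 16 mm above its underside, z along its axis. All pots are alike; each stands in a cell of the tray or spare on the bench, or is absent
- pot_9_mid (a point): squat round sample pot, white with a grey lid, 34 mm diameter (lid 33), 32 mm high, 30 g; the point is its centre, 16 mm above its underside, z along its axis. All pots are alike; each stands in a cell of the tray or spare on the bench, or is absent
- pot_10_mid (a point): squat round sample pot, white with a grey lid, 34 mm diameter (lid 33), 32 mm high, 30 g; the point is its centre, 16 mm above its underside, z along its axis. All pots are alike; each stands in a cell of the tray or spare on the bench, or is absent
- drying_rack: fixed open-topped drying rack: base plate 210 x 230 x 10 mm, two side panels 200 mm long, tops at 202 mm, inner faces at rack y = +-104 mm, nothing between or above them but three pairs of channel rails, ledge tops 70, 125 and 180 mm above the bench. Origin under its centre; rack +x is the way the tray slides in, from the open front (x = -100 mm) to rubber stops (x = +96.5 mm); z up
- home_2 (a point): where the point tray_handle lies (40 mm over the ledge tops) when the tray is fully home on the middle rail pair; axes as the rack's; the other pairs are 55 mm lower and higher. Channel: 14 mm wide ledge, inner edge at rack y = +-90 mm, a lip 11 mm above it, mouth flared about 3 mm up and down; tray has 4 mm play either side. An upright lock bar stands at the left front edge
- level_marker (a joint): height of the white sliding marker on the front edge of the rack's right panel (rack y = -119 mm), m: 0 = level with the lowest rail pair, 0.055 = the middle, 0.110 = the top; may be between. It stays where it is; the rail pair nearest to it is wanted
- marker_tip (a point): the inward point of that marker, half-way up it; it stands 2.5 mm higher than the ledge top it points to when exactly level
- lock_wheel (a joint): angle of the lock's thumbwheel, rad, 0 to 2.4 (stop, fully locked); 0 to 0.5 at the start; stays where left. It moves the lock bar 7.5 mm per radian towards rack -y, from clear of the channel mouths (0 to 0.5) to right across in front of the tray's edge (2.4); the bar passes a tray up to 5 mm short of home
- wheel_top (a point): top of the thumbwheel's rim: rubber, 44 mm diameter, 12 mm wide, axis along rack x, sunk in a grey housing (48 x 60 mm, top 8 mm lower than the rim) outside the left panel. It does not give when pressed; press lightly, it turns under 1 N at the rim. Rolling the top of the rim towards the tray (rack -y) locks: the angle grows, 22 mm of rim travel a radian
- dish: small glass dish with flakes, 60 mm across, 13 mm high, not to be disturbed; origin under its centre
Not all that is in view belongs to the job. What is shaped like the part that bears pot_8_mid but red is not meant.

How it is judged (in metres and radians):
On the way, in this order (a step that is already met when the one before it is completed fails the run):
1. every cell of the tray holds a pot (distance between any of pot_1_mid, pot_2_mid, pot_3_mid, pot_4_mid, pot_5_mid, pot_6_mid, pot_7_mid, pot_8_mid, pot_9_mid, pot_10_mid and cell_1 below 0.008 m and distance between any of pot_1_mid, pot_2_mid, pot_3_mid, pot_4_mid, pot_5_mid, pot_6_mid, pot_7_mid, pot_8_mid, pot_9_mid, pot_10_mid and cell_2 below 0.008 m and distance between any of pot_1_mid, pot_2_mid, pot_3_mid, pot_4_mid, pot_5_mid, pot_6_mid, pot_7_mid, pot_8_mid, pot_9_mid, pot_10_mid and cell_3 below 0.008 m and distance between any of pot_1_mid, pot_2_mid, pot_3_mid, pot_4_mid, pot_5_mid, pot_6_mid, pot_7_mid, pot_8_mid, pot_9_mid, pot_10_mid and cell_4 below 0.008 m and distance between any of pot_1_mid, pot_2_mid, pot_3_mid, pot_4_mid, pot_5_mid, pot_6_mid, pot_7_mid, pot_8_mid, pot_9_mid, pot_10_mid and cell_5 below 0.008 m and distance between any of pot_1_mid, pot_2_mid, pot_3_mid, pot_4_mid, pot_5_mid, pot_6_mid, pot_7_mid, pot_8_mid, pot_9_mid, pot_10_mid and cell_6 below 0.008 m), for 0.2 s.
2. the tray is fully home on the rail pair nearest the marker (((value of joint level_marker between -1 and 0.0355 m and x of tray_handle in the frame of drying_rack between -0.0045 and 0.0055 m and y of tray_handle in the frame of drying_rack between -0.007 and 0.007 m and z of tray_handle in the frame of drying_rack between 0.106 and 0.115 m and angle between the x axis of tray_handle and the x axis of drying_rack, either way round below 0.06 rad) or (value of joint level_marker between 0.0195 and 0.0905 m and x of tray_handle in the frame of drying_rack between -0.0045 and 0.0055 m and y of tray_handle in the frame of drying_rack between -0.007 and 0.007 m and z of tray_handle in the frame of drying_rack between 0.161 and 0.17 m and angle between the x axis of tray_handle and the x axis of drying_rack, either way round below 0.06 rad) or (value of joint level_marker between 0.0745 and 1 m and x of tray_handle in the frame of drying_rack between -0.0045 and 0.0055 m and y of tray_handle in the frame of drying_rack between -0.007 and 0.007 m and z of tray_handle in the frame of drying_rack between 0.216 and 0.225 m and angle between the x axis of tray_handle and the x axis of drying_rack, either way round below 0.06 rad))), for 0.2 s.
3. the thumbwheel is rolled to its locked end (value of joint lock_wheel above 2.1 rad), for 0.2 s.
At the end, for the whole second after the job is handed in: all six cells hold a seated pot (pot centre within 8 mm of its cell's point), the tray lies on the rail pair nearest the marker (either of two if the marker is within 8 mm of half-way), within 6 mm of the stops, and the lock wheel stands past 2.1 rad, at rest (all of step 1 and ((value of joint level_marker between -1 and 0.0355 m and x of tray_handle in the frame of drying_rack between -0.0045 and 0.0055 m and y of tray_handle in the frame of drying_rack between -0.007 and 0.007 m and z of tray_handle in the frame of drying_rack between 0.106 and 0.115 m and angle between the x axis of tray_handle and the x axis of drying_rack, either way round below 0.06 rad) or (value of joint level_marker between 0.0195 and 0.0905 m and x of tray_handle in the frame of drying_rack between -0.0045 and 0.0055 m and y of tray_handle in the frame of drying_rack between -0.007 and 0.007 m and z of tray_handle in the frame of drying_rack between 0.161 and 0.17 m and angle between the x axis of tray_handle and the x axis of drying_rack, either way round below 0.06 rad) or (value of joint level_marker between 0.0745 and 1 m and x of tray_handle in the frame of drying_rack between -0.0045 and 0.0055 m and y of tray_handle in the frame of drying_rack between -0.007 and 0.007 m and z of tray_handle in the frame of drying_rack between 0.216 and 0.225 m and angle between the x axis of tray_handle and the x axis of drying_rack, either way round below 0.06 rad)) and value of joint lock_wheel above 2.1 rad and velocity of joint lock_wheel below 0.1 rad/s); the robot touches nothing.
It fails at once if the dish is moved by more than 40 mm (distance of dish from where it was at the start of the episode above 0.04 m).
It fails at once if the level marker is moved by more than 8 mm (distance of marker_tip from where it was at the start of the episode above 0.008 m).
Of pot_1, pot_2, pot_3, pot_4, pot_5, pot_6 only 2 to 3 are there at a start; the rules pass over those that are not, and their reading is None.
At some moment in a run one of sample_tray may be knocked a few centimetres aside while the robot is not near it.
It also fails if it takes over 208 s, if anything falls off the work surface, if the arm or the gripper's body presses on something with over 40 N, if the wrist force passes 120 N, or if a joint passes its speed limit or range.

ROBOT

A 6-joint arm with a two-finger parallel gripper is mounted at the origin on the work surface; the furniture and walls round the work are solid. World frame = base frame: x ahead of the robot, y to its left, z up, the work surface at z = 0. Lengths are in mm, angles in rad, forces in N, time in s.
With the tool pointing down it reaches from about 350 to 975 mm from the base axis. Payload 7.1 kg.
Tool frame: the origin (TCP) lies at the very end of the fingers, on their centre line; the grasp point (between the pads) lies 19 mm behind it; y points along the fingers, z is the direction in which the jaws open and shut, and the axes are right-handed (so a half turn about y gives the same grasp; the last joint's range is limited). The gripper opens to 88 mm and grips with 3 to 60 N. Pads are 20 mm wide; open, the fingers measure 115 mm over their backs; the gripper's body (75 mm by 178 mm) begins 61 mm behind the grasp point.
Start: joints at [-1.158, 0.423, 1.63, -0, 1.089, -0.019], TCP at [261.581, -567.609, 222.675] pointing down, gripper open.
Joint ranges: [-3, 3], [-0.9, 2.11], [0.09, 2.58], [-1.31, 4.45], [0.11, 2.69], [-2.54, 2.54]. Speed limits (rad/s): [2.39, 2.39, 3.01, 3.14, 3.14, 3.14].

INTERFACE

Orientations are given as a rotation vector (axis times angle).
In Python, from workcell import ctrl gives the robot as it stands.
- The arm moves only by the shell command python3 -m jog 'ROWS'. ROWS is JSON, a list of rows, each a list of 3 entries, a list of its own where there are three numbers: the opening, from 0 (shut) to 1 (fully open), then the shift along the tool's x, y, z in cm, then the turn, a rotation vector about the tool's x, y, z in rad. In form: [[claw, [dx, dy, dz], [wx, wy, wz]], ...]. A call has 1 to 8 rows; each row is the pose to reach, as a shift and turn from the pose commanded when the call began, along the tool's axes at that moment; what a row does not reach only later rows make up. A row lasts 1/10 s, in which the tool goes at most 50 mm and 8.59 degrees, less where a joint would pass 70% of its speed; a pose out of reach is approached as far as the arm can. A call with a gripper value outside its range is refused whole. The fingers move at their own pace and stop on an object; the grip force is fixed at half the most. Time passes only in rows, so rows that repeat a pose let the fingers close. It gives the time, the measured TCP pose, the force and the opening at its end, in the units of the state.
- ctrl.get_obs(): the state, without advancing time (a new reading comes with each control period).
- ctrl.get_image(name): name is "scene" or "top" or "wrist"; returns a dict with "color" (384x512x3 uint8, red, green, blue), "z_map" (384x512 float32, mm along the optical axis (not along the pixel's ray), 0 where there is no reading), "fx", "fy", "cx", "cy" (pixels), "pose" (4x4, takes a point from camera to world coordinates). Camera axes: x right, y down, z forward; pixel columns grow to the right and rows downward; lengths in mm; the calibration is good to about 2 mm. A picture is of the moment at which its call begins.
- ctrl.close_job(): hands the job in, once; it reports no verdict.
The state is a dict: "t": time; "qpos": joint angles; "qvel": joint speeds; "joint_torque": joint torques, N m; "ee_pos": TCP position; "orientation": TCP orientation; "ft_force": force on the tool from outside, world axes, zero at the start; "moment": the same for the moment, N m; "width": finger opening in mm.
Only numpy, scipy, OpenCV 4.12 (cv2) and the standard library are available. Lean on these libraries where they do the work, as an engineer would, in place of code of your own. Each camera call takes 0.05 s, during which the arm holds its last target.

## Working session

There is one attempt and no reset: what is moved stays moved. The work goes in short steps, Python scripts to look and compute and a shell command to move; the robot and the scene stay as the last step left them, time stands still between calls to the robot, and variables do not carry over. Pictures are saved under pics/ and viewed, and the job is handed in when it is done.

```bash
ls; mkdir -p pics
cat > h.py <<'E'
import numpy as np, cv2
from workcell import ctrl
from scipy.spatial.transform import Rotation as R
def save(im,name): cv2.imwrite('pics/'+name,cv2.cvtColor(im,cv2.COLOR_RGB2BGR))
def cloud(d):
    z=d['z_map']; v,u=np.mgrid[0:z.shape[0],0:z.shape[1]]
    p=np.stack([(u-d['cx'])/d['fx']*z,(v-d['cy'])/d['fy']*z,z,np.ones_like(z)],-1)
    w=p@np.array(d['pose']).T
    w=w[...,:3]; w[z==0]=np.nan
    return w
def ray(d,u,v,h):
    P=np.array(d['pose']); r=P[:3,:3]@np.array([(u-d['cx'])/d['fx'],(v-d['cy'])/d['fy'],1])
    o=P[:3,3]; return o+r*(h-o[2])/r[2]
E
python3 - <<'E'
from h import *
o=ctrl.get_obs(); print({k:np.round(v,3) for k,v in o.items()})
print(R.from_rotvec(o['orientation']).as_matrix().round(3))
for n in ['scene','top','wrist']:
    d=ctrl.get_image(n); save(d['color'],n+'0.png'); print(n,d['fx'],d['cx'],np.round(d['pose'],3).tolist()); np.save(n+'0.npy',d,allow_pickle=True)
E
```

```text
pics
{'t': np.float64(0.0), 'qpos': array([-1.158,  0.424,  1.631,  0.   ,  1.089, -0.019]), 'qvel': array([-0.   ,  0.001, -0.   ,  0.   , -0.   , -0.001]), 'joint_torque': array([-0.0000e+00, -5.4463e+01, -2.7367e+01,  6.4000e-02,  2.3000e-02,
       -0.0000e+00]), 'ee_pos': array([ 261.364, -567.107,  221.901]), 'orientation': array([-0.435,  1.984, -1.981]), 'ft_force': array([ 0.11 ,  0.001, -0.176]), 'moment': array([-0.007, -0.004, -0.006]), 'width': np.float64(88.038)}
[[-0.908 -0.001  0.418]
 [-0.418  0.001 -0.908]
 [-0.    -1.    -0.002]]
scene 472.50672216668386 256.80664742725895 [[0.501, -0.534, 0.681, -630.199], [-0.865, -0.315, 0.389, -660.278], [0.007, -0.785, -0.62, 1132.868], [0.0, 0.0, 0.0, 1.0]]
top 456.8920447318991 255.2650839707194 [[-0.489, -0.803, 0.34, -38.444], [-0.872, 0.451, -0.19, 229.937], [-0.0, -0.39, -0.921, 1522.331], [0.0, 0.0, 0.0, 1.0]]
wrist 328.7529165360386 255.18266635008814 [[0.417, -0.873, -0.254, 330.908], [-0.909, -0.402, -0.113, -536.236], [-0.003, 0.278, -0.961, 384.766], [0.0, 0.0, 0.0, 1.0]]
```

View pics/scene0.png

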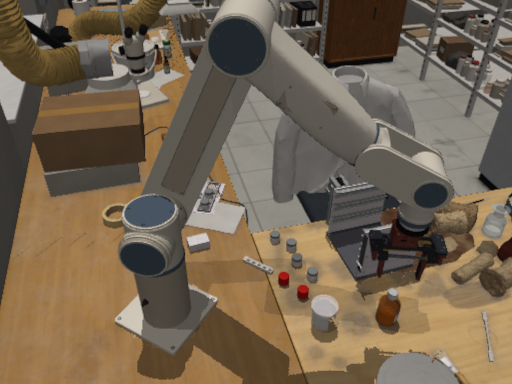

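View pics/top0.png

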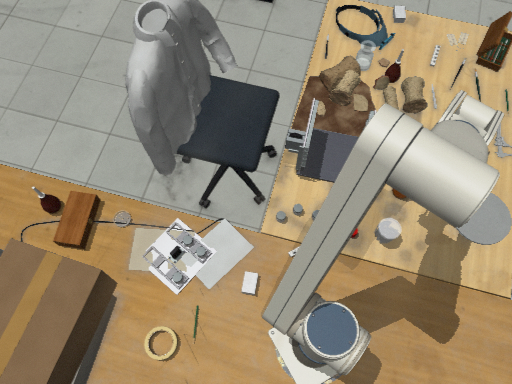

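View pics/wrist0.png

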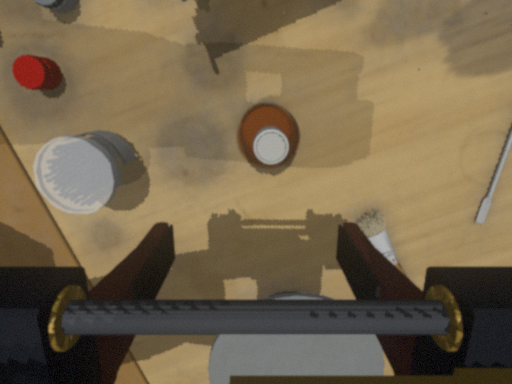

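Run:
```python
from h import *
d=np.load('top0.npy',allow_pickle=True).item()
s=np.load('scene0.npy',allow_pickle=True).item()
a=cv2.resize(d['color'][200:310,120:270],None,fx=5,fy=5,interpolation=cv2.INTER_CUBIC);save(a,'t_tray.png')
a=cv2.resize(d['color'][80:250,260:400],None,fx=4,fy=3.5,interpolation=cv2.INTER_CUBIC);save(a,'t_rack.png')
a=cv2.resize(s['color'][160:330,240:460],None,fx=3.5,fy=3.5,interpolation=cv2.INTER_CUBIC);save(a,'s_rack.png')
c=cloud(d)
for u,v in [(180,255),(176,253),(205,250),(155,258),(160,243),(122,218),(282,217),(298,210),(356,233),(325,160),(300,130),(230,250),(389,230)]: print(u,v,c[v,u].round())
c=cloud(s)
for u,v in [(275,237),(291,244),(297,260),(312,274),(284,279),(303,292),(260,265),(390,307),(363,205),(332,190),(372,250),(210,200)]: print(u,v,c[v,u].round())
```

```text
180 255 [472. 240.   9.]
176 253 [474. 248.  44.]
205 250 [437. 158.  39.]
155 258 [507. 319.   2.]
160 243 [548. 282.   2.]
122 218 [699. 361.   2.]
282 217 [ 413. -129.   38.]
298 210 [ 411. -195.   26.]
356 233 [ 240. -324.   28.]
325 160 [ 537. -390.   14.]
300 130 [ 702. -384.   -3.]
230 250 [405.  82.   8.]
389 230 [ 186. -409.   76.]
275 237 [ 411. -137.   29.]
291 244 [ 406. -200.   32.]
297 260 [ 345. -252.   38.]
312 274 [ 321. -316.   31.]
284 279 [ 259. -250.   31.]
303 292 [ 243. -322.   31.]
260 265 [ 290. -148.   11.]
390 307 [ 275. -569.   83.]
363 205 [ 632. -357.  105.]
332 190 [ 537. -272.  200.]
372 250 [ 195. -503.  340.]
210 200 [479. 176.  14.]
```

View pics/t_tray.png

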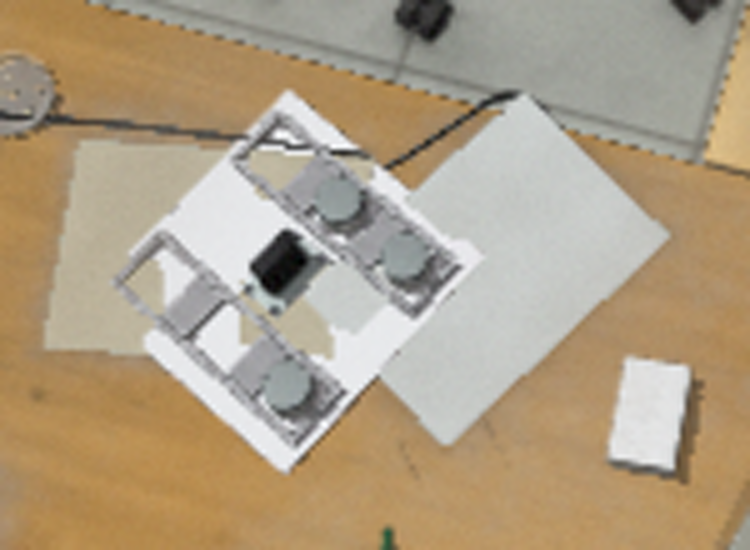

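View pics/t_rack.png

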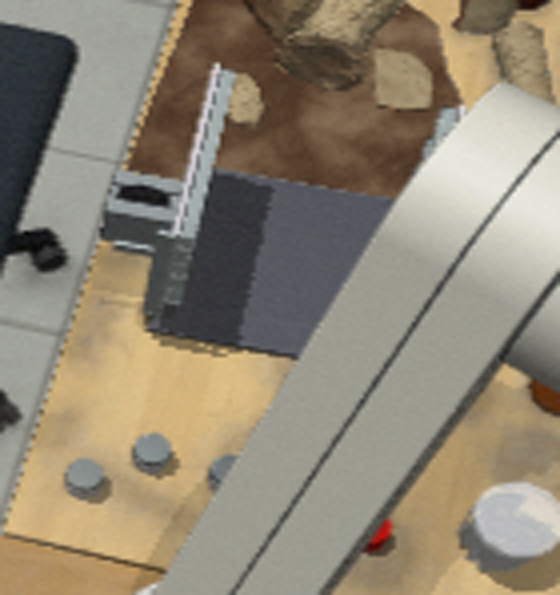

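View pics/s_rack.png

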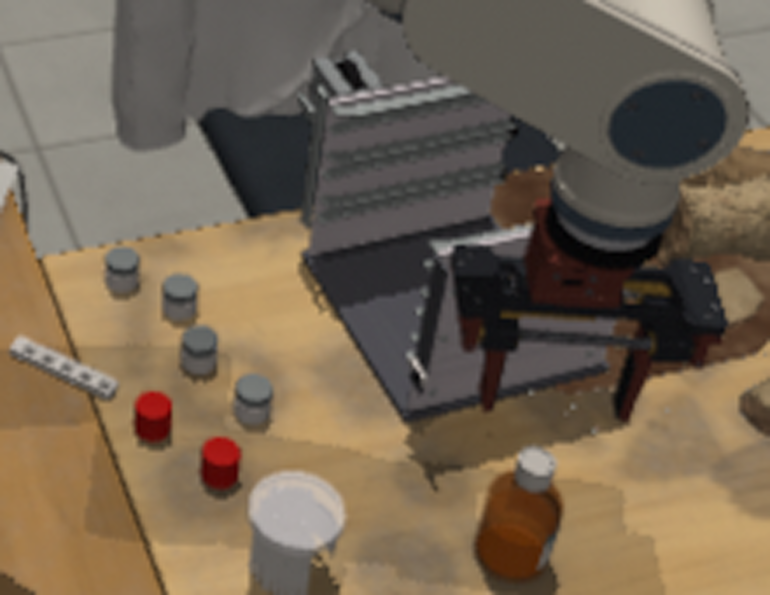

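Run:
```python
from h import *
s=np.load('scene0.npy',allow_pickle=True).item()
d=np.load('top0.npy',allow_pickle=True).item()
a=cv2.resize(s['color'][225:310,245:345],None,fx=7,fy=7,interpolation=cv2.INTER_CUBIC);save(a,'s_pots.png')
a=cv2.resize(s['color'][165:245,150:290],None,fx=5.5,fy=5.5,interpolation=cv2.INTER_CUBIC);save(a,'s_tray.png')
a=cv2.resize(d['color'][190:245,255:330],None,fx=8,fy=8,interpolation=cv2.INTER_CUBIC);save(a,'t_pots.png')
```

```text
(no output)
```

View pics/s_pots.png

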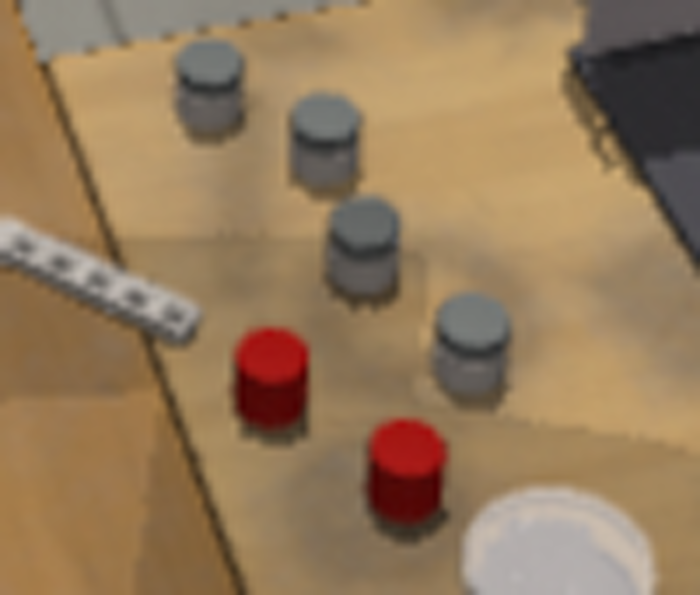

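View pics/s_tray.png

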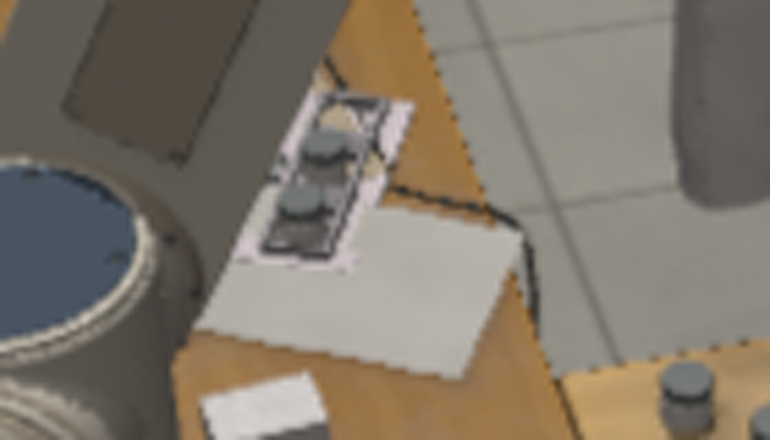

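View pics/t_pots.png

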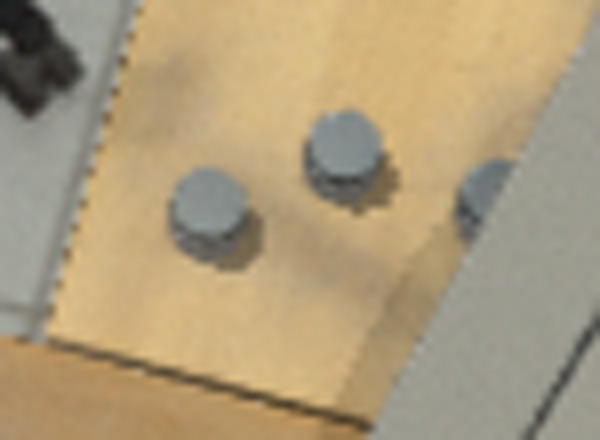

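Run:
```python
from h import *
s=np.load('scene0.npy',allow_pickle=True).item()
d=np.load('top0.npy',allow_pickle=True).item()
for u,v in [(275.0,234.3),(291.6,242.3),(297,257),(312.6,271.1)]: print(ray(s,u-.4,v-.4,32).round(1))
for u,v in [(281.1,215.2),(298,208)]: print(ray(d,u-.4,v-.4,32).round(1))
# tray: pots lids at z=37, crop top /5 + (120,200)
f=lambda x,y,h: ray(d,x/5+120-.4,y/5+200-.4,h).round(1)
print('pots',f(340,195,37),f(405,255,37),f(290,387,37))
print('fin',f(281,262,60))
print('corners',f(290,92,5),f(482,255,5),f(290,470,5))
print('dish',f(15,100,13))
# wrist cam in tool frame
w=np.load('wrist0.npy',allow_pickle=True).item()
o=ctrl.get_obs();T=np.eye(4);T[:3,:3]=R.from_rotvec(o['orientation']).as_matrix();T[:3,3]=o['ee_pos']
print((np.linalg.inv(T)@w['pose']).round(3))
c=cloud(s)
```

```text
[ 421.5 -129.9   32. ]
[ 415.3 -196.1   32. ]
[ 363.6 -241.7   32. ]
[ 333.6 -310.7   32. ]
[ 423.9 -130.9   32. ]
[ 418.2 -196.7   32. ]
pots [502.7 191.6  37. ] [443. 172.  37.] [399.1 278.8  37. ]
fin [471.5 246.9  60. ]
corners [600.9 188.1   5. ] [427.3 124.4   5. ] [357.9 304.    5. ]
dish [687.  360.1  13. ]
[[ 1.0000e-03  9.6100e-01  2.7800e-01 -7.6103e+01]
 [ 2.0000e-03 -2.7800e-01  9.6100e-01 -1.6269e+02]
 [ 1.0000e+00 -1.0000e-03 -2.0000e-03  7.3400e-01]
 [ 0.0000e+00  0.0000e+00  0.0000e+00  1.0000e+00]]
```

```bash
cat >> h.py <<'E'
def plan(*pts):
    # pts: (x,y,z,ang_deg of tool z); relative to now
    o=ctrl.get_obs(); M=R.from_rotvec(o['orientation']).as_matrix(); p=o['ee_pos']
    for x,y,z,a in pts:
        c,s=np.cos(np.radians(a)),np.sin(np.radians(a))
        T=np.array([[s,0,c],[-c,0,s],[0,-1,0]],float)
        r=R.from_matrix(M.T@T).as_rotvec()
        dp=M.T@(np.array([x,y,z])-p)/10
        print('->',(x,y,z,a),'[%.2f,%.2f,%.2f],[%.3f,%.3f,%.3f]'%(*dp,*r),'rows',np.linalg.norm(dp)/5, np.degrees(np.linalg.norm(r))/8.59)
    zz=M[:,2]; print('t',o['t'],'pos',p.round(1),'ang',np.degrees(np.arctan2(zz[1],zz[0])).round(2),'down',M[:,1].round(3),'w',o['width'],'F',o['ft_force'].round(1))
E
python3 -c "
from h import *
plan((422.5,-130,110,-17))"
```

```text
-> (422.5, -130, 110, -17) [-32.93,11.25,-32.96],[0.001,-0.842,-0.001] rows 9.585241320403586 5.618253658540105
t 0.15 pos [ 261.4 -567.2  222.1] ang -65.26 down [-0.     0.001 -1.   ] w 87.68151199157118 F [-0.3 -0.2 -0.9]
```

```bash
python3 -m jog '[[1,[-32.9,11.2,-33],[0,-0.842,0]],[1,[-32.9,11.2,-33],[0,-0.842,0]],[1,[-32.9,11.2,-33],[0,-0.842,0]],[1,[-32.9,11.2,-33],[0,-0.842,0]],[1,[-32.9,11.2,-33],[0,-0.842,0]],[1,[-32.9,11.2,-33],[0,-0.842,0]],[1,[-32.9,11.2,-33],[0,-0.842,0]],[1,[-32.9,11.2,-33],[0,-0.842,0]]]'; python3 -c "
from h import *
plan((422.5,-130,110,-17))
d=ctrl.get_image('top');save(d['color'],'top1.png');np.save('top1.npy',d)
d=ctrl.get_image('scene');save(d['color'],'scene1.png');np.save('scene1.npy',d)
d=ctrl.get_image('wrist');save(d['color'],'w1.png');np.save('w1.npy',d)"
```

```text
t: 0.95
ee_pos: [396.0, -200.8, 128.9]
orientation: [-1.053, 1.424, -1.425]
ft_force: [1.1, -0.7, -0.7]
width: 87.7
-> (422.5, -130, 110, -17) [-7.55,1.89,0.46],[-0.000,-0.001,0.000] rows 1.5584653612524184 0.005263345980495671
t 0.95 pos [ 396.  -200.8  128.9] ang -17.04 down [ 0. -0. -1.] w 87.7286359408331 F [ 1.1 -0.7 -0.7]
```

View pics/top1.png

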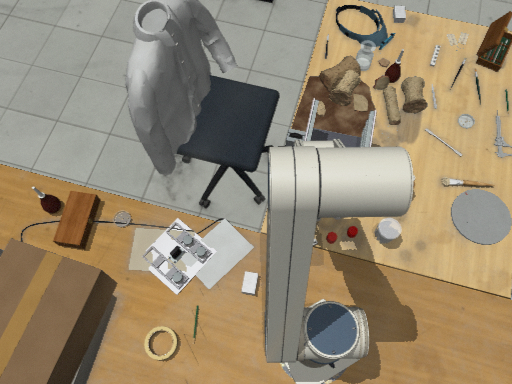

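View pics/scene1.png

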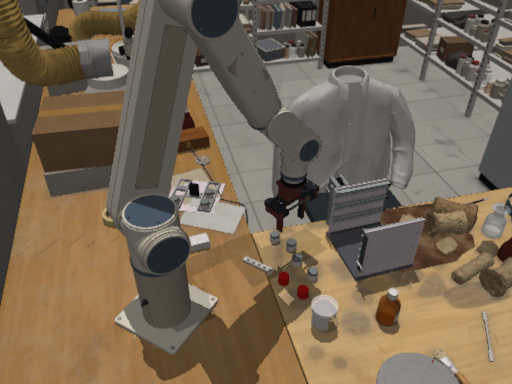

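View pics/w1.png

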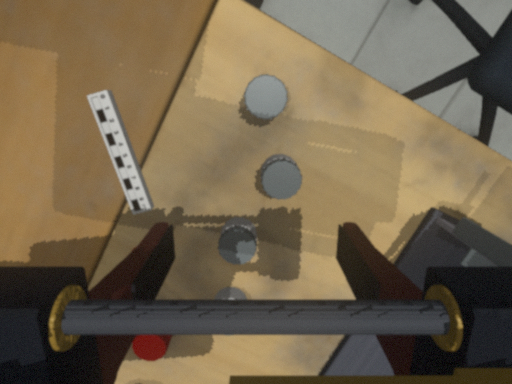

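Run:
```python
from h import *
w=np.load('w1.npy',allow_pickle=True).item()
s=np.load('scene1.npy',allow_pickle=True).item()
for u,v in [(266.5,96),(282.5,177),(238,244)]: print(ray(w,u,v,32).round(1))
a=cv2.resize(s['color'][165:285,315:435],None,fx=5,fy=5,interpolation=cv2.INTER_CUBIC);save(a,'s1_rack.png')
plan((422,-130,110,-17))
```

```text
[ 424.9 -128.7   32. ]
[ 419.7 -193.1   32. ]
[ 367.2 -239.3   32. ]
-> (422, -130, 110, -17) [-7.45,1.86,0.51],[0.002,0.005,-0.000] rows 1.5382606162643973 0.03678907053334114
t 1.1 pos [ 395.8 -199.9  128.5] ang -16.71 down [-0.002  0.001 -1.   ] w 87.38741611898837 F [-0.5  0.2 -0.1]
```

View pics/s1_rack.png

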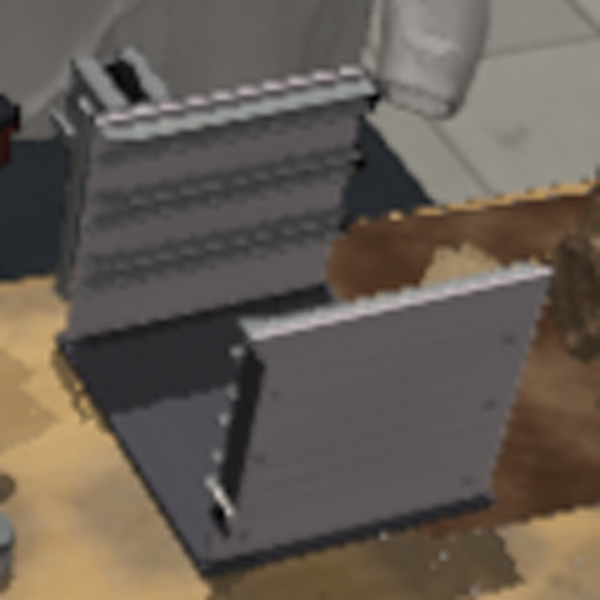

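```bash
python3 -c "
from h import *
plan((424,-130,60,-17),(424,-130,12,-17))"
```

```text
-> (424, -130, 60, -17) [-7.50,6.86,0.71],[0.002,0.005,-0.000] rows 2.037413859643887 0.03678907053334114
-> (424, -130, 12, -17) [-7.50,11.66,0.72],[0.002,0.005,-0.000] rows 2.7756549184928723 0.03678907053334114
t 1.1 pos [ 395.8 -199.9  128.5] ang -16.71 down [-0.002  0.001 -1.   ] w 87.38741611898837 F [-0.5  0.2 -0.1]
```

```bash
python3 -m jog '[[1,[-7.5,4.5,0.7],[0,0,0]],[1,[-7.5,6.8,0.7],[0,0,0]],[1,[-7.5,9,0.7],[0,0,0]],[1,[-7.5,11.6,0.7],[0,0,0]],[1,[-7.5,11.6,0.7],[0,0,0]],[0,[-7.5,11.6,0.7],[0,0,0]],[0,[-7.5,11.6,0.7],[0,0,0]],[0,[-7.5,11.6,0.7],[0,0,0]]]'; python3 -c "
from h import *
plan((424,-130,12,-17),(424,-130,90,-17))"
```

```text
t: 1.9
ee_pos: [425.2, -133.7, 14.5]
orientation: [-1.052, 1.423, -1.427]
ft_force: [-0.5, 0.1, 0.5]
width: 67.5
-> (424, -130, 12, -17) [-0.32,0.25,-0.22],[-0.003,-0.001,0.000] rows 0.09241312129423594 0.018531254120136627
-> (424, -130, 90, -17) [-0.32,-7.55,-0.21],[-0.003,-0.001,0.000] rows 1.5124311627756388 0.018531254120136627
t 1.9 pos [ 425.2 -133.7   14.5] ang -17.07 down [ 0.002 -0.001 -1.   ] w 67.49339545331041 F [-0.5  0.1  0.5]
```

```bash
python3 -m jog '[[0.75,[-0.3,0.2,-0.1],[0,0,0]],[0,[-0.3,0.2,-0.1],[0,0,0]],[0,[-0.3,0.2,-0.1],[0,0,0]],[0,[-0.3,0.2,-0.1],[0,0,0]],[0,[-0.3,0.2,-0.1],[0,0,0]],[0,[-0.3,0.2,-0.1],[0,0,0]],[0,[-0.3,0.2,-0.1],[0,0,0]],[0,[-0.3,0.2,-0.1],[0,0,0]]]'; python3 -c "
from h import *
plan((424,-130,12,-17),(424,-130,90,-17))
d=np.load('top1.npy',allow_pickle=True).item()
save(cv2.resize(d['color'][200:310,120:270],None,fx=5,fy=5,interpolation=cv2.INTER_CUBIC),'t1_tray.png')
"
```

```text
t: 2.7
ee_pos: [424.3, -129.7, 11.2]
orientation: [-1.054, 1.425, -1.425]
ft_force: [1.0, 1.0, 1.0]
width: 33.3
-> (424, -130, 12, -17) [0.04,-0.08,-0.02],[-0.000,-0.000,-0.000] rows 0.017926840567663867 0.002251453383402919
-> (424, -130, 90, -17) [0.04,-7.88,-0.02],[-0.000,-0.000,-0.000] rows 1.5759581610478672 0.002251453383402919
t 2.7 pos [ 424.3 -129.7   11.2] ang -17.02 down [ 0.  0. -1.] w 33.31746414965395 F [1. 1. 1.]
```

View pics/t1_tray.png

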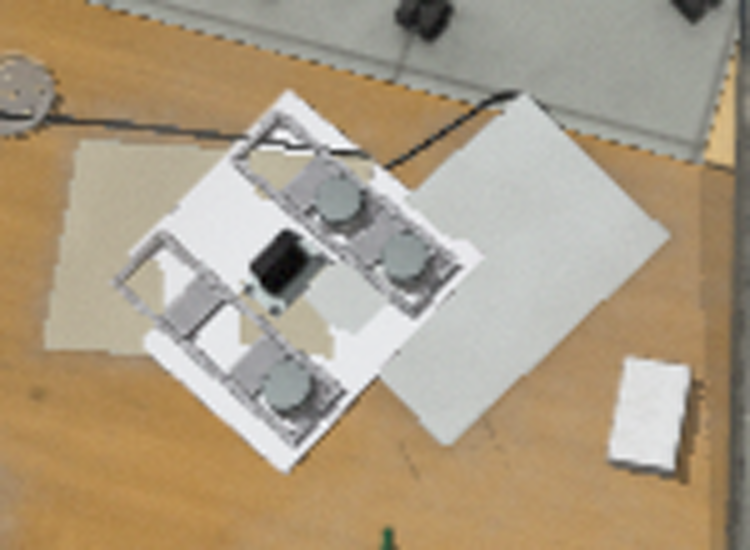

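```bash
python3 -c "
from h import *
plan((495,180,150,20))"; python3 -m jog '[[0,[0,-5,0],[0,0,0]],[0,[0,-10,0],[0,0,0]]]';python3 -c "
from h import *
plan((495,180,150,20))"
```

```text
-> (495, 180, 150, 20) [-31.68,-13.88,-2.30],[-0.000,-0.646,-0.000] rows 6.933503143535683 4.309579892725539
t 2.7 pos [ 424.3 -129.7   11.2] ang -17.02 down [ 0.  0. -1.] w 33.31746414965395 F [1. 1. 1.]
t: 2.9
ee_pos: [422.4, -129.1, 110.2]
orientation: [-1.058, 1.43, -1.421]
ft_force: [2.1, -0.8, -0.1]
width: 33.2
-> (495, 180, 150, 20) [-31.68,-3.96,-2.13],[0.006,-0.646,-0.002] rows 6.4004601722096535 4.3094836966497425
t 2.9 pos [ 422.4 -129.1  110.2] ang -17.02 down [-0.006  0.002 -1.   ] w 33.198579474300224 F [ 2.1 -0.8 -0.1]
```

```bash
python3 -m jog '[[0,[-31.7,-3.9,-2.2],[0,-0.646,0]],[0,[-31.7,-3.9,-2.2],[0,-0.646,0]],[0,[-31.7,-3.9,-2.2],[0,-0.646,0]],[0,[-31.7,-3.9,-2.2],[0,-0.646,0]],[0,[-31.7,-3.9,-2.2],[0,-0.646,0]],[0,[-31.7,-3.9,-2.2],[0,-0.646,0]],[0,[-31.7,-3.9,-2.2],[0,-0.646,0]],[0,[-31.7,-3.9,-2.2],[0,-0.646,0]]]'; python3 -c "
from h import *
plan((495,180,150,20))
d=ctrl.get_image('wrist');save(d['color'],'w2.png');np.save('w2.npy',d)
plan()"
```

```text
t: 3.7
ee_pos: [496.7, 182.5, 150.5]
orientation: [-1.354, 0.945, -0.946]
ft_force: [-0.2, -1.3, -1.2]
width: 32.9
-> (495, 180, 150, 20) [0.18,0.05,-0.25],[-0.002,0.004,-0.000] rows 0.06254029539481824 0.026500324544904804
t 3.7 pos [496.7 182.5 150.5] ang 20.21 down [ 0.002  0.001 -1.   ] w 32.94156847357118 F [-0.2 -1.3 -1.2]
t 3.75 pos [495.8 180.8 150. ] ang 20.15 down [-0. -0. -1.] w 33.52532211126409 F [ 0.2 -0.3 -1.2]
```

View pics/w2.png

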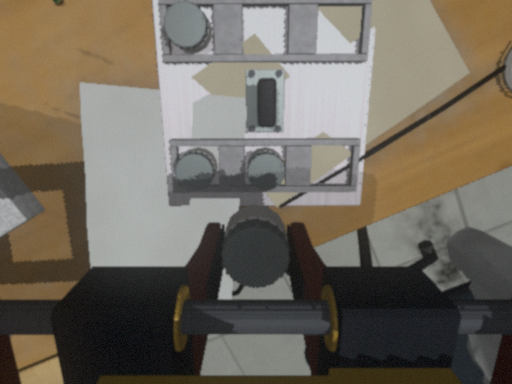

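Run:
```python
from h import *
w=np.load('w2.npy',allow_pickle=True).item()
save(cv2.resize(w['color'][0:215,150:385],None,fx=3.2,fy=2.75,interpolation=cv2.INTER_CUBIC),'w2c.png')
```

```text
(no output)
```

View pics/w2c.png

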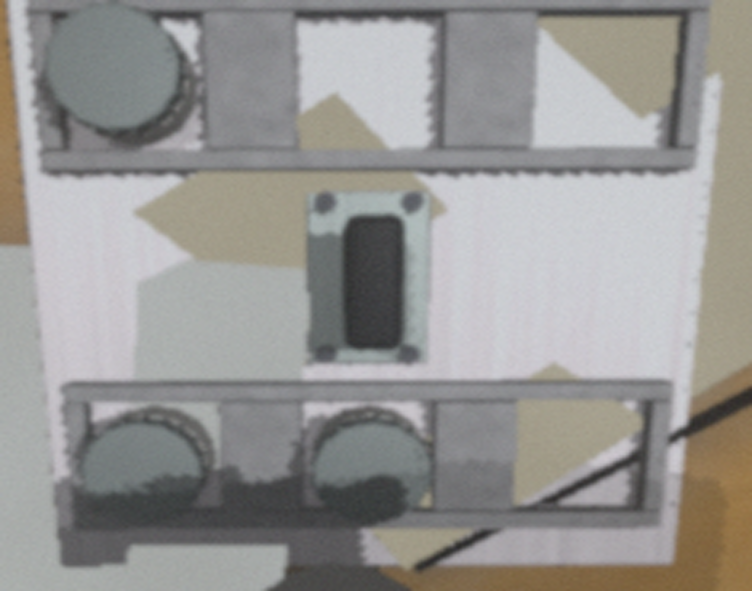

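Run:
```python
from h import *
w=np.load('w2.npy',allow_pickle=True).item()
f=lambda x,y,h: ray(w,x/3.2+150-.4,y/2.75-.4,h)[:2]
c=np.array([f(*p,14) for p in [(64,383),(671,382),(659,526),(72,526)]]); 
m=c.mean(0); print(c.round(1),'c',m.round(1),'len',np.linalg.norm(c[1]-c[0]),np.linalg.norm(c[2]-c[3]),np.linalg.norm(c[1]-c[2]))
e=c[1]-c[0]+c[2]-c[3]; print('yaw',np.degrees(np.arctan2(e[1],e[0])))
print('dividers near',np.linalg.norm(f(474,450,14)-f(261,450,14)))
d1=f(251.5,150,14);d2=f(489,150,14);print('far',d1,d2,np.linalg.norm(d2-d1),np.degrees(np.arctan2(*(d2-d1)[::-1])))
fin=f(374,282,60); print('fin',fin)
ya=np.radians(19.5)
for yaw in [np.arctan2(e[1],e[0])]:
    ex=np.array([np.cos(yaw),np.sin(yaw)]);ey=np.array([-ex[1],ex[0]])
    print('ctr from near',m+58*ey, 'fin base',f(367,277,5))
    print('from far mid',(d1+d2)/2-ey*(58-19.), 'pots',[f(*p,37) for p in [(113,66),(142,465),(370,463)]])
    C=m+58*ey
    for n,(x,y) in dict(c1=(-62,58),c2=(0,58),c3=(62,58),c6=(62,-58)).items(): print(n,(C+x*ex+y*ey).round(1))
    print('pot check',[((f(*p,37)-C)@ex,(f(*p,37)-C)@ey) for p in [(113,66),(142,465),(370,463)]])
```

```text
[[411.3 190.2]
 [572.8 249.7]
 [590.6 203.4]
 [427.1 143.6]] c [500.5 196.7] len 172.18193351101255 174.15068521539692 49.591642907880406
yaw 20.14920687993159
dividers near 61.693829461903505
far [438.06852916 276.22199224] [497.12072809 297.88280423] 62.89954669031292 20.14343524561469
fin [480.49468071 251.00801233]
ctr from near [480.47905292 251.18099757] fin base [480.35977632 251.30632859]
from far mid [481.02880585 250.43924647] pots [array([402.49420193, 283.63852306]), array([442.48499129, 177.62965369]), array([499.74962216, 199.25823446])]
c1 [402.3 284.3]
c2 [460.5 305.6]
c3 [518.7 327. ]
c6 [558.7 218.1]
pot check [(np.float64(-62.03156500574774), np.float64(57.33422091023533)), (np.float64(-61.00472136726603), np.float64(-55.9622450926817)), (np.float64(0.20555576085703378), np.float64(-55.383083284229))]
```

Run:
```python
from h import *
w=np.load('w2.npy',allow_pickle=True).item()
P=np.array(w['pose'])
def proj(p):
    q=np.linalg.inv(P)@np.append(p,1); return q[0]/q[2]*w['fx']+w['cx'],q[1]/q[2]*w['fy']+w['cy'],q[2]
print(proj([495.8,180.8,150+20.8]),proj([495.8,180.8,150-11]))
save(cv2.resize(w['color'][200:310,180:330],None,fx=5,fy=5,interpolation=cv2.INTER_CUBIC),'w2d.png')
plan((558.7,218.1,60,20.15),(558.7,218.1,30,20.15))
```

```text
(np.float64(252.94003674991822), np.float64(260.5149838084796), np.float64(158.26537950127332)) (np.float64(253.15669171931074), np.float64(233.57088496966276), np.float64(188.81859207048592))
-> (558.7, 218.1, 60, 20.15) [-1.34,9.00,7.19],[0.000,-0.000,0.000] rows 2.3199261819821837 0.0016144664600466362
-> (558.7, 218.1, 30, 20.15) [-1.34,12.00,7.19],[0.000,-0.000,0.000] rows 2.8111813674404886 0.0016144664600466362
t 3.75 pos [495.8 180.8 150. ] ang 20.15 down [-0. -0. -1.] w 33.52532211126409 F [ 0.2 -0.3 -1.2]
```

View pics/w2d.png

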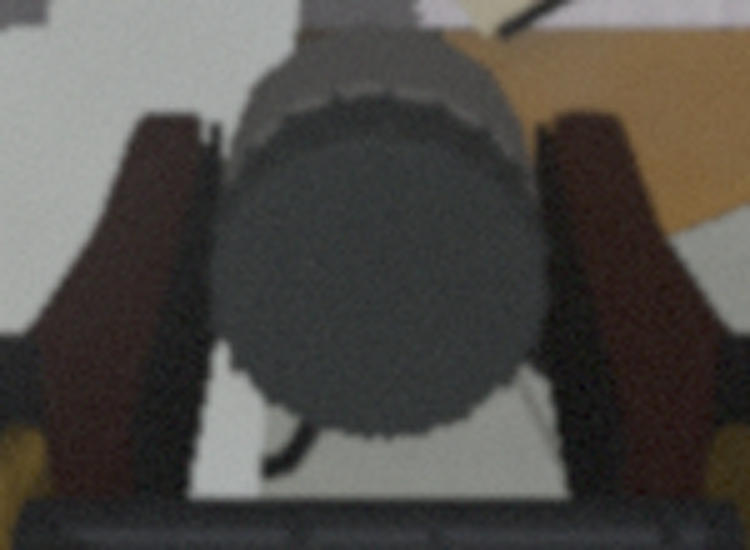

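```bash
python3 -m jog '[[0,[-1.3,3,7.1],[0,0,0]],[0,[-1.3,8,7.1],[0,0,0]],[0,[-1.3,11.2,7.1],[0,0,0]],[0,[-1.3,11.2,7.1],[0,0,0]]]'; python3 -c "
from h import *
d=ctrl.get_image('wrist');save(d['color'],'w3.png');np.save('w3.npy',d)
plan((558.7,218.1,30,20.15))"
```

```text
t: 4.15
ee_pos: [553.5, 213.1, 31.2]
orientation: [-1.365, 0.957, -0.945]
ft_force: [-0.8, 0.1, 0.3]
width: 32.8
-> (558.7, 218.1, 30, 20.15) [-0.28,0.46,0.50],[0.009,-0.004,0.000] rows 0.14799145919433865 0.06689144886237956
t 4.2 pos [555.  213.7  34.7] ang 19.92 down [-0.009 -0.003 -1.   ] w 33.265118219379886 F [ 0.3 -0.5 -0.3]
```

View pics/w3.png

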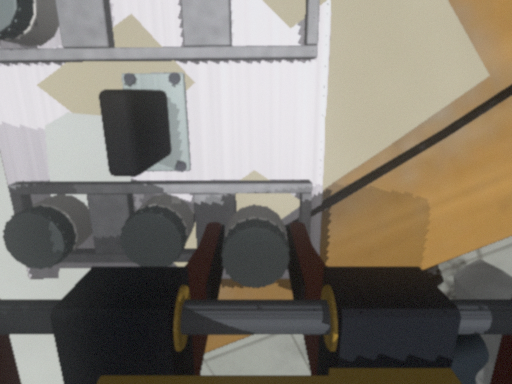

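```bash
python3 -m jog '[[0,[-0.2,0,0.3],[0,0,0]],[0,[-0.2,0,0.3],[0,0,0]],[0,[-0.2,0,0.3],[0,0,0]]]'; python3 -c "
from h import *
plan()
d=ctrl.get_image('wrist');save(cv2.resize(d['color'][150:300,130:380],None,fx=3.2,fy=3.2,interpolation=cv2.INTER_CUBIC),'w4.png');np.save('w4.npy',d)
plan((558.7,218.1,30,20.15))"
```

```text
t: 4.5
ee_pos: [561.8, 219.5, 41.0]
orientation: [-1.351, 0.946, -0.95]
ft_force: [-0.9, 0.2, -0.1]
width: 32.7
t 4.5 pos [561.8 219.5  41. ] ang 19.98 down [ 0.004  0.001 -1.   ] w 32.7418637218155 F [-0.9  0.2 -0.1]
-> (558.7, 218.1, 30, 20.15) [0.03,1.07,-0.32],[-0.004,-0.003,0.000] rows 0.22283169345207407 0.0312775058856766
t 4.55 pos [561.5 219.5  40.7] ang 19.99 down [ 0.004  0.001 -1.   ] w 33.48925387431478 F [-0.7  0.8  0.4]
```

View pics/w4.png

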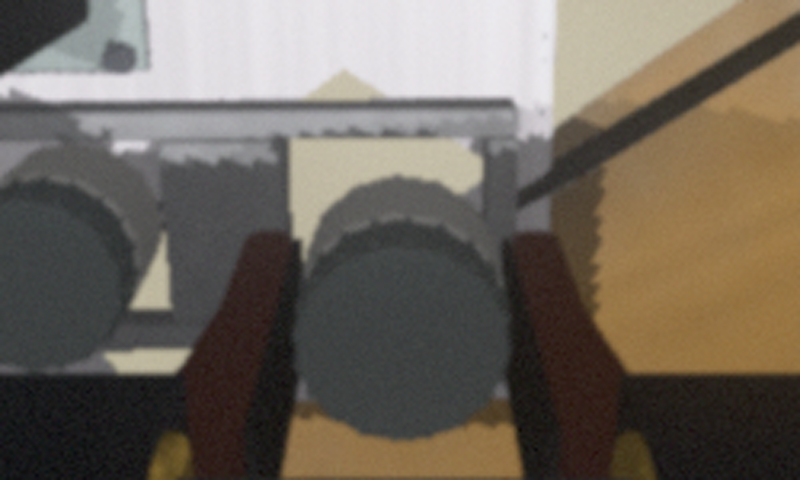

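Run:
```python
from h import *
w=np.load('w4.npy',allow_pickle=True).item()
f=lambda x,y,h: ray(w,x/3.2+130-.4,y/3.2+150-.4,h)
p=np.array([561.5,219.5,40.7]); a=np.radians(19.99); z=np.array([np.cos(a),np.sin(a),0]); x=np.array([z[1],-z[0],0])
L=f(289,190,14);Rr=f(485,190,14);T=f(390,137,14)
print('width',(Rr-L)@z,'cell z',((L+Rr)/2-p)@z,'cell x',(T-p)@x+19)
lid=f(402,337,p[2]+20.8); print('pot z,x',(lid-p)@z,(lid-p)@x)
lid=f(402,337,p[2]+20.8); print(lid)
```

```text
width 37.45893890456601 cell z -2.755307831437397 cell x 0.3829974815824748
pot z,x -0.16039380871745365 -1.6763864599341325
[560.77618656 221.02055642  61.5       ]
```

```bash
python3 -m jog '[[0,[0.1,0,-0.2],[0,0,0]],[0,[0.1,0,-0.2],[0,0,0]],[0,[0.1,0,-0.2],[0,0,0]],[0,[0.1,0,-0.2],[0,0,0]]]'; python3 -c "
from h import *
plan((559.8,216.7,17.5,20.15))"
```

```text
t: 4.95
ee_pos: [558.8, 217.6, 38.3]
orientation: [-1.354, 0.948, -0.948]
ft_force: [-0.7, -0.1, 0.6]
width: 33.5
-> (559.8, 216.7, 17.5, 20.15) [0.12,2.08,0.06],[-0.000,-0.003,0.000] rows 0.41594954260977773 0.017705632786306755
t 4.95 pos [558.8 217.6  38.3] ang 20.0 down [ 0. -0. -1.] w 33.53369089550411 F [-0.7 -0.1  0.6]
```

```bash
python3 -m jog '[[0,[0.12,0.6,0.06],[0,0,0]],[0,[0.12,1.2,0.06],[0,0,0]],[0,[0.12,1.6,0.06],[0,0,0]],[0,[0.12,2.0,0.06],[0,0,0]],[0,[0.12,2.0,0.06],[0,0,0]],[0,[0.12,2.0,0.06],[0,0,0]]]'; python3 -c "
from h import *
plan((559.8,216.7,17.5,20.15))
d=ctrl.get_image('wrist');save(d['color'],'w5.png')"
```

```text
t: 5.55
ee_pos: [559.8, 216.7, 18.0]
orientation: [-1.355, 0.949, -0.948]
ft_force: [0.2, 0.1, -0.4]
width: 33.0
-> (559.8, 216.7, 17.5, 20.15) [-0.00,0.05,0.00],[0.000,-0.003,0.000] rows 0.009755179214066708 0.017944285336700685
t 5.55 pos [559.8 216.7  18. ] ang 20.0 down [-0. -0. -1.] w 32.9828753559009 F [ 0.2  0.1 -0.4]
```

View pics/w5.png

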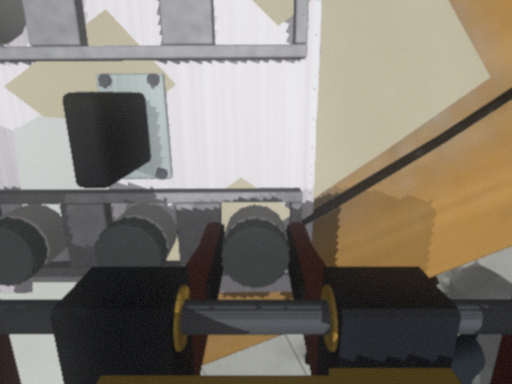

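```bash
python3 -m jog '[[0.55,[0,0,0],[0,0,0]],[0.55,[0,0,0],[0,0,0]],[0.55,[0,0,0],[0,0,0]],[0.55,[0,-2,0],[0,0,0]],[0.55,[0,-6,0],[0,0,0]],[0.7,[0,-11,0],[0,0,0]],[0.7,[0,-11,0],[0,0,0]]]'; python3 -c "
from h import *
d=ctrl.get_image('wrist');save(d['color'],'w6.png')
plan((418,-195.5,100,-24),(418,-195.5,11,-24))"
```

```text
t: 6.3
ee_pos: [563.9, 218.2, 134.7]
orientation: [-1.345, 0.942, -0.952]
ft_force: [0.4, 0.9, 1.2]
width: 59.7
-> (418, -195.5, 100, -24) [33.89,2.99,-27.71],[-0.007,0.768,-0.003] rows 8.774919651637656 5.122355379936934
-> (418, -195.5, 11, -24) [33.89,11.89,-27.78],[-0.007,0.768,-0.003] rows 9.079619084732684 5.122355379936934
t 6.35 pos [562.3 217.6 131.9] ang 20.0 down [ 0.007  0.003 -1.   ] w 60.946667839687386 F [-0.   0.3 -0.6]
```

View pics/w6.png

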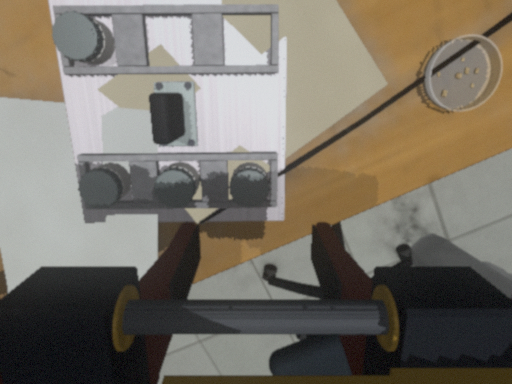

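```bash
python3 -m jog '[[1,[33.9,3,-27.7],[0,0.768,0]],[1,[33.9,3,-27.7],[0,0.768,0]],[1,[33.9,3,-27.7],[0,0.768,0]],[1,[33.9,3,-27.7],[0,0.768,0]],[1,[33.9,3,-27.7],[0,0.768,0]],[1,[33.9,3,-27.7],[0,0.768,0]],[1,[33.9,3,-27.7],[0,0.768,0]],[1,[33.9,3,-27.7],[0,0.768,0]]]'; python3 -m jog '[[1,[0,0,0],[0,0,0]]]';python3 -c "
from h import *
plan((418,-195.5,60,-24),(418,-195.5,11,-24))
d=ctrl.get_image('wrist');save(d['color'],'w7.png');np.save('w7.npy',d);plan()"
```

```text
t: 7.15
ee_pos: [426.5, -161.4, 99.9]
orientation: [-0.982, 1.512, -1.51]
ft_force: [-0.7, 0.1, -0.9]
width: 87.7
t: 7.25
ee_pos: [425.4, -164.1, 99.6]
orientation: [-0.979, 1.517, -1.514]
ft_force: [1.0, 0.5, 0.4]
width: 88.1
-> (418, -195.5, 60, -24) [3.16,3.96,0.63],[0.002,-0.007,0.001] rows 1.0216633785535696 0.04745439101377156
-> (418, -195.5, 11, -24) [3.16,8.86,0.64],[0.002,-0.007,0.001] rows 1.88581556245998 0.04745439101377156
t 7.25 pos [ 425.4 -164.1   99.6] ang -24.38 down [-0.002  0.    -1.   ] w 88.14066167139241 F [1.  0.5 0.4]
t 7.3 pos [ 426.4 -162.1   99.8] ang -24.34 down [-0.002  0.001 -1.   ] w 88.09443662930964 F [0.5 0.  0.1]
```

View pics/w7.png

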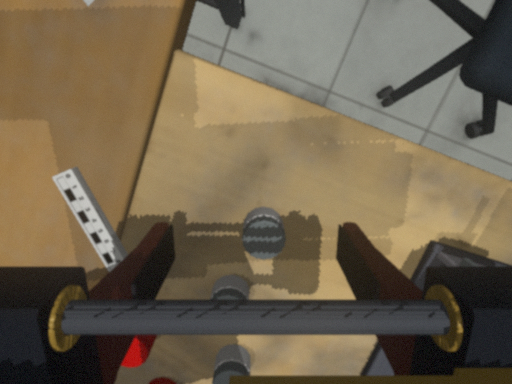

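Run:
```python
from h import *
w=np.load('w7.npy',allow_pickle=True).item()
p=ray(w,263.5,238,32);a=np.radians(-24.3);x=np.array([np.sin(a),-np.cos(a)]);z=np.array([np.cos(a),np.sin(a)])
print(p, p[:2]+1.8*x-1*z)
plan((417.5,-195.5,60,-24),(417.5,-195.5,11,-24))
```

```text
[ 418.73344541 -193.82225891   32.        ] [ 417.08131629 -195.05127045]
-> (417.5, -195.5, 60, -24) [3.41,3.98,0.58],[0.002,-0.006,0.000] rows 1.0540099092772093 0.04181666295884466
-> (417.5, -195.5, 11, -24) [3.41,8.88,0.59],[0.002,-0.006,0.000] rows 1.9056516521939315 0.04181666295884466
t 7.3 pos [ 426.4 -162.1   99.8] ang -24.34 down [-0.002  0.001 -1.   ] w 88.09443662930964 F [0.5 0.  0.1]
```

```bash
python3 -m jog '[[1,[3.3,2,0.55],[0,0,0]],[1,[3.3,6,0.55],[0,0,0]],[1,[3.3,6,0.55],[0,0,0]],[1,[3.3,6,0.55],[0,0,0]],[1,[3.3,6,0.55],[0,0,0]]]';python3 -c "
from h import *
plan((417.5,-195.2,11.2,-24))"
```

```text
t: 7.8
ee_pos: [420.8, -191.6, 41.9]
orientation: [-0.981, 1.509, -1.51]
ft_force: [-0.2, -0.2, -0.7]
width: 87.9
-> (417.5, -195.2, 11.2, -24) [0.46,3.07,-0.16],[-0.001,0.002,-0.000] rows 0.6222047111242357 0.013297773583306314
t 7.8 pos [ 420.8 -191.6   41.9] ang -23.91 down [ 0.001 -0.    -1.   ] w 87.931896417432 F [-0.2 -0.2 -0.7]
```

```bash
python3 -m jog '[[1,[0.4,1.5,-0.15],[0,0,0]],[1,[0.4,3,-0.15],[0,0,0]],[1,[0.4,3,-0.15],[0,0,0]],[1,[0.4,3,-0.15],[0,0,0]],[0.8,[0.4,3,-0.15],[0,0,0]]]';python3 -c "
from h import *
plan((417.5,-195.2,11.2,-24))"
```

```text
t: 8.3
ee_pos: [417.8, -195.5, 12.1]
orientation: [-0.98, 1.509, -1.512]
ft_force: [0.3, -0.9, -0.1]
width: 83.1
-> (417.5, -195.2, 11.2, -24) [-0.02,0.09,-0.04],[-0.002,0.000,0.000] rows 0.01952936407338391 0.013900039103637586
t 8.3 pos [ 417.8 -195.5   12.1] ang -23.97 down [ 0.002 -0.001 -1.   ] w 83.09468506466344 F [ 0.3 -0.9 -0.1]
```

```bash
python3 -m jog '[[0,[0,0.08,0],[0,0,0]],[0,[0,0.08,0],[0,0,0]],[0,[0,0.08,0],[0,0,0]],[0,[0,0.08,0],[0,0,0]],[0,[0,0.08,0],[0,0,0]],[0,[0,0.08,0],[0,0,0]],[0,[0,-5,0],[0,0,0]],[0,[0,-10,0],[0,0,0]]]';python3 -c "
from h import *
plan((461.6,304.2,120,20.15),(519.8,325.6,100,20.15))"
```

```text
t: 9.1
ee_pos: [415.1, -194.6, 109.0]
orientation: [-0.984, 1.517, -1.507]
ft_force: [0.5, 0.1, 0.7]
width: 33.1
-> (461.6, 304.2, 120, 20.15) [-47.46,-0.97,-16.06],[0.006,-0.771,-0.003] rows 10.021947626291048 5.14139890878181
-> (519.8, 325.6, 100, 20.15) [-51.78,1.00,-11.60],[0.006,-0.771,-0.003] rows 10.614470399584933 5.14139890878181
t 9.1 pos [ 415.1 -194.6  109. ] ang -24.01 down [-0.006  0.003 -1.   ] w 33.10212551521952 F [0.5 0.1 0.7]
```

```bash
python3 -m jog '[[0,[-47.4,-0.9,-16.1],[0,-0.771,0]],[0,[-47.4,-0.9,-16.1],[0,-0.771,0]],[0,[-47.4,-0.9,-16.1],[0,-0.771,0]],[0,[-47.4,-0.9,-16.1],[0,-0.771,0]],[0,[-47.4,-0.9,-16.1],[0,-0.771,0]],[0,[-47.4,-0.9,-16.1],[0,-0.771,0]],[0,[-47.4,-0.9,-16.1],[0,-0.771,0]],[0,[-47.4,-0.9,-16.1],[0,-0.771,0]]]';python3 -c "
from h import *
plan((461.6,304.2,120,20.15))"
```

```text
t: 9.9
ee_pos: [453.0, 204.9, 117.3]
orientation: [-1.356, 0.946, -0.946]
ft_force: [1.5, 0.1, -1.1]
width: 33.0
-> (461.6, 304.2, 120, 20.15) [-9.02,-0.27,4.23],[0.000,0.001,0.000] rows 1.9931491121750848 0.0039285801765763136
t 9.9 pos [453.  204.9 117.3] ang 20.18 down [-0. -0. -1.] w 33.028901775325 F [ 1.5  0.1 -1.1]
```

```bash
python3 -m jog '[[0,[-5,-0.2,2],[0,0,0]],[0,[-9,-0.2,4.2],[0,0,0]],[0,[-9,3,4.2],[0,0,0]],[0,[-9,7,4.2],[0,0,0]],[0,[-9,7,4.2],[0,0,0]],[0,[-9,7,4.2],[0,0,0]],[0,[-9,7,4.2],[0,0,0]]]';python3 -c "
from h import *
plan((461.6,304.2,40,20.15))
d=ctrl.get_image('wrist');save(d['color'],'w8.png');np.save('w8.npy',d);plan()
save(cv2.resize(d['color'][150:300,130:380],None,fx=3.2,fy=3.2,interpolation=cv2.INTER_CUBIC),'w8c.png')"
```

```text
t: 10.6
ee_pos: [462.8, 302.0, 48.8]
orientation: [-1.353, 0.946, -0.947]
ft_force: [-0.2, 0.5, -0.1]
width: 33.2
-> (461.6, 304.2, 40, 20.15) [-0.25,0.88,-0.04],[-0.002,-0.000,-0.000] rows 0.18288854512938127 0.013557142903740441
t 10.6 pos [462.8 302.   48.8] ang 20.13 down [ 0.002  0.001 -1.   ] w 33.20573142075365 F [-0.2  0.5 -0.1]
t 10.65 pos [463.1 302.1  49.1] ang 20.13 down [ 0.002  0.002 -1.   ] w 32.869625395907235 F [ 0.2  0.1 -1.2]
```

View pics/w8.png

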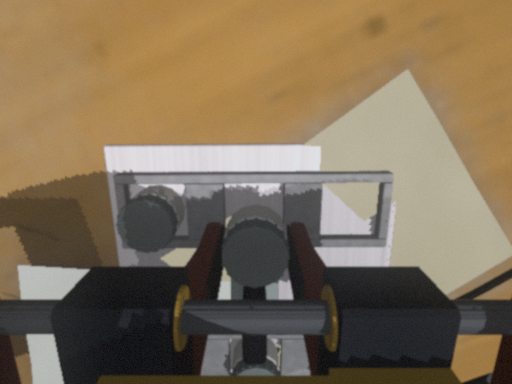

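View pics/w8c.png

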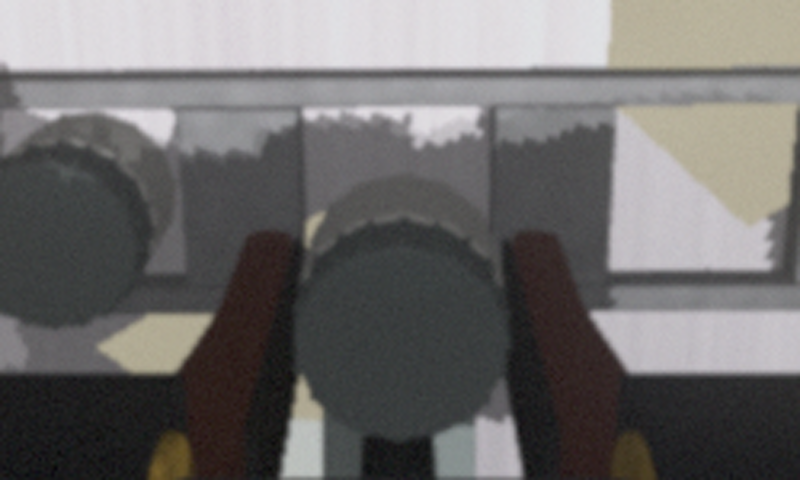

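```bash
cat >> h.py <<'E'
def rel(fn,L,Rt,vLR,T,lid,p,ang,hold=11.2):
    w=np.load(fn,allow_pickle=True).item()
    f=lambda x,y,h: ray(w,x/3.2+130-.4,y/3.2+150-.4,h)
    p=np.array(p); a=np.radians(ang); z=np.array([np.cos(a),np.sin(a),0]); x=np.array([z[1],-z[0],0])
    l=f(L,vLR,14);r=f(Rt,vLR,14);t=f(400,T,14); q=f(*lid,p[2]+32-hold)
    cz=((l+r)/2-p)@z;cx=(t-p)@x+19
    print('width',(r-l)@z,'cell z,x',cz,cx,'pot z,x',(q-p)@z,(q-p)@x)
    dz=cz-(q-p)@z;dx=cx-(q-p)@x; print('move z',dz,'x',dx,'target',(p+dz*z+dx*x).round(1))
E
python3 -c "
from h import *
rel('w8.npy',301,494,180,107,(402,337),[462.8,302,48.9],20.13)
plan()"
```

```text
width 38.30055421502769 cell z,x -1.1225491351597785 -3.4728484350048845 pot z,x -0.41038406738476535 -1.9747996705173423
move z -0.7121650677750131 x -1.4980487644875422 target [461.6 303.2  48.9]
t 10.65 pos [463.1 302.1  49.1] ang 20.13 down [ 0.002  0.002 -1.   ] w 32.869625395907235 F [ 0.2  0.1 -1.2]
```

```bash
python3 -m jog '[[0,[-0.2,1,-0.08],[0,0,0]],[0,[-0.2,1.8,-0.08],[0,0,0]],[0,[-0.2,2,-0.08],[0,0,0]],[0,[-0.2,2,-0.08],[0,0,0]],[0,[-0.2,2,-0.08],[0,0,0]]]';python3 -c "
from h import *
plan((461.6,303.7,17.5,20.15))"
```

```text
t: 11.15
ee_pos: [460.4, 303.3, 27.2]
orientation: [-1.356, 0.946, -0.946]
ft_force: [0.2, -0.1, -0.8]
width: 33.0
-> (461.6, 303.7, 17.5, 20.15) [0.01,0.97,0.13],[0.000,0.000,0.000] rows 0.1954023024369505 0.0019764528451733693
t 11.15 pos [460.4 303.3  27.2] ang 20.16 down [-0. -0. -1.] w 33.043190920577196 F [ 0.2 -0.1 -0.8]
```

```bash
python3 -m jog '[[0,[0,0.2,0.12],[0,0,0]],[0,[0,0.5,0.12],[0,0,0]],[0,[0,0.95,0.12],[0,0,0]],[0,[0,0.95,0.12],[0,0,0]],[0,[0,0.95,0.12],[0,0,0]]]';python3 -c "
from h import *
plan((461.6,303.7,17.5,20.15))"
```

```text
t: 11.65
ee_pos: [461.3, 303.7, 17.5]
orientation: [-1.356, 0.946, -0.946]
ft_force: [-0.3, 0.8, -0.7]
width: 32.9
-> (461.6, 303.7, 17.5, 20.15) [0.01,-0.00,0.03],[0.001,0.000,0.000] rows 0.005621763900641422 0.004171733433123627
t 11.65 pos [461.3 303.7  17.5] ang 20.17 down [-0. -0. -1.] w 32.91000434709721 F [-0.3  0.8 -0.7]
```

```bash
python3 -m jog '[[0.55,[0,0,0],[0,0,0]],[0.55,[0,0,0],[0,0,0]],[0.55,[0,0,0],[0,0,0]],[0.55,[0,-2,0],[0,0,0]],[0.55,[0,-6,0],[0,0,0]],[0.7,[0,-11,0],[0,0,0]],[0.7,[0,-11,0],[0,0,0]]]'; python3 -c "
from h import *
d=ctrl.get_image('wrist');save(d['color'],'w9.png')
plan((366,-241,100,-33))"
```

```text
t: 12.35
ee_pos: [465.0, 306.0, 133.7]
orientation: [-1.345, 0.941, -0.948]
ft_force: [-0.4, 0.6, 0.0]
width: 60.1
-> (366, -241, 100, -33) [47.90,2.85,-28.01],[-0.006,0.928,-0.005] rows 11.112747293640439 6.1892456260098525
t 12.4 pos [463.6 305.1 131.2] ang 20.16 down [ 0.006  0.004 -1.   ] w 60.81424437687288 F [ 0.1 -0.4 -0.8]
```

View pics/w9.png

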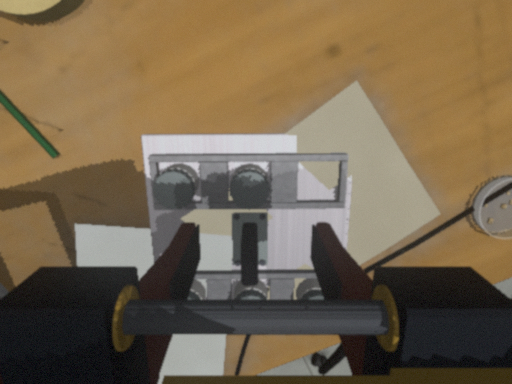

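Cell 2 (250,183) is filled; only the cell at (322,180) is empty. Fetch the next pot.

```bash
python3 -m jog '[[1,[47.9,2.8,-28],[0,0.928,0]],[1,[47.9,2.8,-28],[0,0.928,0]],[1,[47.9,2.8,-28],[0,0.928,0]],[1,[47.9,2.8,-28],[0,0.928,0]],[1,[47.9,2.8,-28],[0,0.928,0]],[1,[47.9,2.8,-28],[0,0.928,0]],[1,[47.9,2.8,-28],[0,0.928,0]],[1,[47.9,2.8,-28],[0,0.928,0]]]'; python3 -c "
from h import *
plan((366,-241,100,-33))"
```

```text
t: 13.2
ee_pos: [389.7, -91.0, 106.7]
orientation: [-0.88, 1.621, -1.619]
ft_force: [1.4, 0.1, -0.4]
width: 87.9
-> (366, -241, 100, -33) [13.87,0.67,6.19],[0.001,-0.001,0.000] rows 3.039651484447688 0.010121437003822302
t 13.2 pos [389.7 -91.  106.7] ang -33.03 down [-0.001  0.    -1.   ] w 87.88525790347236 F [ 1.4  0.1 -0.4]
```

```bash
python3 -m jog '[[1,[13.8,0.6,6.1],[0,0,0]],[1,[13.8,0.6,6.1],[0,0,0]],[1,[13.8,0.6,6.1],[0,0,0]],[1,[13.8,0.6,6.1],[0,0,0]],[1,[13.8,0.6,6.1],[0,0,0]],[1,[13.8,0.6,6.1],[0,0,0]],[1,[13.8,0.6,6.1],[0,0,0]]]'; python3 -c "
from h import *
plan((366,-241,100,-33))
d=ctrl.get_image('wrist');save(d['color'],'w10.png');np.save('w10.npy',d)
d=ctrl.get_image('top');save(d['color'],'top2.png');np.save('top2.npy',d)
plan()"
```

```text
t: 13.9
ee_pos: [367.0, -236.9, 101.2]
orientation: [-0.881, 1.619, -1.617]
ft_force: [0.8, 0.7, 0.3]
width: 87.6
-> (366, -241, 100, -33) [0.40,0.12,0.14],[0.001,0.002,-0.000] rows 0.08781159232983075 0.016109984890950925
t 13.9 pos [ 367.  -236.9  101.2] ang -32.88 down [-0.001  0.001 -1.   ] w 87.56485939954871 F [0.8 0.7 0.3]
t 14.0 pos [ 367.4 -237.1  101.5] ang -32.87 down [-0.  0. -1.] w 87.96335885052633 F [-0.  -0.7  0.4]
```

View pics/w10.png

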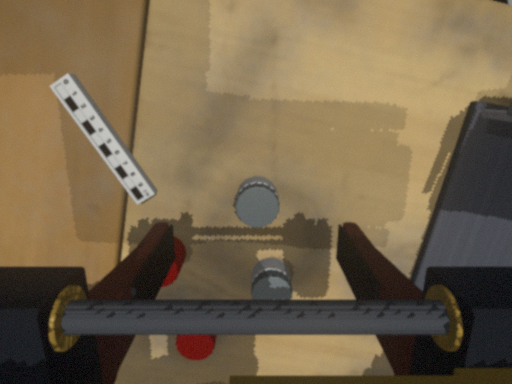

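Run:
```python
from h import *
w=np.load('w10.npy',allow_pickle=True).item()
p=ray(w,257,206,32);a=np.radians(-32.9);x=np.array([np.sin(a),-np.cos(a)]);z=np.array([np.cos(a),np.sin(a)])
print(p, p[:2]+1.8*x-1*z)
plan((366,-241,12,-33))
```

```text
[ 365.69440894 -241.43984274   32.        ] [ 363.87707507 -242.40798404]
-> (366, -241, 12, -33) [0.40,8.95,0.10],[0.000,0.002,-0.000] rows 1.7919721330385758 0.015765096269382196
t 14.0 pos [ 367.4 -237.1  101.5] ang -32.87 down [-0.  0. -1.] w 87.96335885052633 F [-0.  -0.7  0.4]
```

```bash
python3 -m jog '[[1,[0.5,3,0.04],[0,0,0]],[1,[0.5,6,0.04],[0,0,0]],[1,[0.5,6,0.04],[0,0,0]],[1,[0.5,6,0.04],[0,0,0]],[1,[0.5,6,0.04],[0,0,0]]]'; python3 -c "
from h import *
plan((364.7,-242,11.2,-33))"
```

```text
t: 14.5
ee_pos: [365.5, -242.9, 42.7]
orientation: [-0.879, 1.618, -1.62]
ft_force: [0.3, 0.5, 0.5]
width: 87.8
-> (364.7, -242, 11.2, -33) [-0.03,3.15,-0.12],[-0.001,0.001,0.000] rows 0.6295342235117348 0.011171318611413425
t 14.5 pos [ 365.5 -242.9   42.7] ang -32.95 down [ 0.001 -0.001 -1.   ] w 87.8298435113355 F [0.3 0.5 0.5]
```

```bash
python3 -m jog '[[1,[0,1.5,-0.1],[0,0,0]],[1,[0,3.1,-0.1],[0,0,0]],[1,[0,3.1,-0.1],[0,0,0]],[0.8,[0,3.1,-0.1],[0,0,0]],[0,[0,3.1,-0.1],[0,0,0]],[0,[0,3.1,-0.1],[0,0,0]],[0,[0,3.1,-0.1],[0,0,0]],[0,[0,3.1,-0.1],[0,0,0]]]'; python3 -m jog '[[0,[0,0,0],[0,0,0]],[0,[0,0,0],[0,0,0]],[0,[0,0,0],[0,0,0]],[0,[0,0,0],[0,0,0]],[0,[0,0,0],[0,0,0]]]';python3 -c "
from h import *
plan((519.8,325.1,120,20.15))"
```

```text
t: 15.3
ee_pos: [364.1, -242.4, 10.9]
orientation: [-0.879, 1.619, -1.62]
ft_force: [0.2, 0.4, 0.6]
width: 51.5
t: 15.8
ee_pos: [363.9, -242.3, 10.6]
orientation: [-0.879, 1.62, -1.62]
ft_force: [0.3, 0.5, 0.9]
width: 32.9
-> (519.8, 325.1, 120, 20.15) [-56.08,-10.94,-17.84],[-0.000,-0.928,0.000] rows 11.970616459115272 6.188140227916321
t 15.8 pos [ 363.9 -242.3   10.6] ang -33.01 down [ 0. -0. -1.] w 32.949138275779475 F [0.3 0.5 0.9]
```

```bash
python3 -m jog '[[0,[0,-5,0],[0,0,0]],[0,[0,-10,0],[0,0,0]],[0,[-56,-10.9,-17.8],[0,-0.928,0]],[0,[-56,-10.9,-17.8],[0,-0.928,0]],[0,[-56,-10.9,-17.8],[0,-0.928,0]],[0,[-56,-10.9,-17.8],[0,-0.928,0]],[0,[-56,-10.9,-17.8],[0,-0.928,0]],[0,[-56,-10.9,-17.8],[0,-0.928,0]]]';python3 -c "
from h import *
plan((519.8,325.1,120,20.15))"
```

```text
t: 16.6
ee_pos: [443.4, 49.0, 115.3]
orientation: [-1.348, 0.963, -0.963]
ft_force: [0.8, -0.6, -0.4]
width: 32.8
-> (519.8, 325.1, 120, 20.15) [-23.64,-0.48,16.18],[-0.000,-0.021,0.000] rows 5.72992856605148 0.14312978752492062
t 16.6 pos [443.4  49.  115.3] ang 18.92 down [ 0. -0. -1.] w 32.78318566226837 F [ 0.8 -0.6 -0.4]
```

```bash
python3 -m jog '[[0,[-23.6,-0.4,16.1],[0,-0.021,0]],[0,[-23.6,-0.4,16.1],[0,-0.021,0]],[0,[-23.6,-0.4,16.1],[0,-0.021,0]],[0,[-23.6,-0.4,16.1],[0,-0.021,0]],[0,[-23.6,-0.4,16.1],[0,-0.021,0]],[0,[-23.6,-0.4,16.1],[0,-0.021,0]],[0,[-23.6,3.5,16.1],[0,-0.021,0]],[0,[-23.6,6.5,16.1],[0,-0.021,0]]]';python3 -m jog '[[0,[0,0,0],[0,0,0]],[0,[0,0,0],[0,0,0]],[0,[0,0,0],[0,0,0]]]';python3 -c "
from h import *
plan((519.8,325.1,120,20.15))
d=ctrl.get_image('wrist');save(d['color'],'w11.png');np.save('w11.npy',d);plan()
save(cv2.resize(d['color'][150:300,130:380],None,fx=3.2,fy=3.2,interpolation=cv2.INTER_CUBIC),'w11c.png')"
```

```text
t: 17.4
ee_pos: [520.9, 323.4, 49.1]
orientation: [-1.353, 0.949, -0.95]
ft_force: [0.7, 0.0, -0.7]
width: 32.8
t: 17.7
ee_pos: [521.9, 322.2, 51.7]
orientation: [-1.351, 0.951, -0.952]
ft_force: [-0.5, -0.1, -0.5]
width: 33.3
-> (519.8, 325.1, 120, 20.15) [-0.35,-6.83,-0.08],[-0.002,-0.007,-0.000] rows 1.3682399664973748 0.049216565544034065
t 17.7 pos [521.9 322.2  51.7] ang 19.74 down [ 0.002  0.001 -1.   ] w 33.29668979951829 F [-0.5 -0.1 -0.5]
t 17.75 pos [522.  322.3  52. ] ang 19.74 down [ 0.002  0.001 -1.   ] w 32.9438066127123 F [-0.1 -0.2 -0.1]
```

View pics/w11c.png

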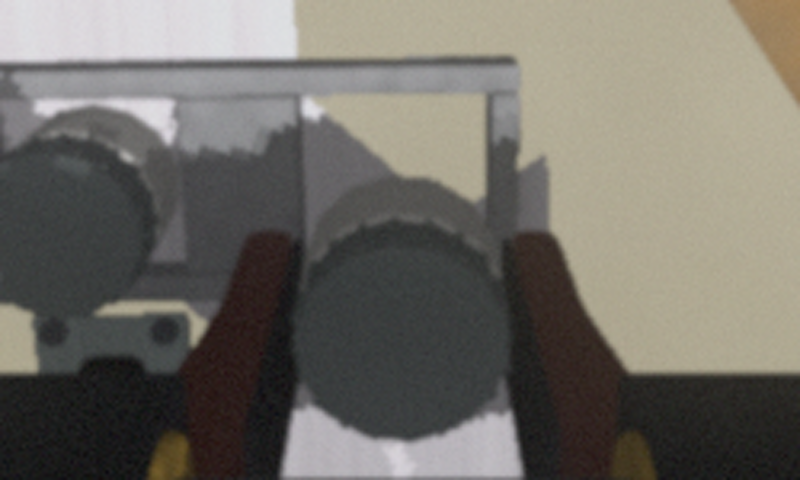

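```bash
python3 -c "
from h import *
rel('w11.npy',301,490,160,94,(403,337),[521.9,322.2,51.8],19.74,10.6)
plan((519.8,324.7,30,20.15))"
```

```text
width 37.83978500381872 cell z,x -1.5218419146539681 -5.356101888371377 pot z,x -0.2697614087244924 -2.3122676709246233
move z -1.2520805059294757 x -3.043834217446754 target [519.7 324.6  51.8]
-> (519.8, 324.7, 30, 20.15) [-0.30,2.20,-0.14],[-0.003,-0.007,-0.001] rows 0.44402052016358223 0.050734443103919356
t 17.75 pos [522.  322.3  52. ] ang 19.74 down [ 0.002  0.001 -1.   ] w 32.9438066127123 F [-0.1 -0.2 -0.1]
```

Agrees with the model (519.7, 324.6).

```bash
python3 -m jog '[[0,[-0.3,1,-0.13],[0,-0.007,0]],[0,[-0.3,2,-0.13],[0,-0.007,0]],[0,[-0.3,2.2,-0.13],[0,-0.007,0]],[0,[-0.3,2.2,-0.13],[0,-0.007,0]],[0,[-0.3,2.2,-0.13],[0,-0.007,0]]]';python3 -c "
from h import *
plan((519.8,324.7,17,20.15))"
```

```text
t: 18.25
ee_pos: [518.7, 324.3, 28.1]
orientation: [-1.356, 0.946, -0.946]
ft_force: [-0.1, 1.4, -0.9]
width: 32.8
-> (519.8, 324.7, 17, 20.15) [-0.00,1.11,0.12],[0.000,0.000,0.000] rows 0.2227649680614709 0.002459405161337995
t 18.25 pos [518.7 324.3  28.1] ang 20.17 down [-0. -0. -1.] w 32.767879367792816 F [-0.1  1.4 -0.9]
```

```bash
python3 -m jog '[[0,[0,0.2,0.11],[0,0,0]],[0,[0,0.6,0.11],[0,0,0]],[0,[0,1.1,0.11],[0,0,0]],[0,[0,1.1,0.11],[0,0,0]],[0,[0,1.1,0.11],[0,0,0]]]';python3 -c "
from h import *
plan((519.8,324.7,17,20.15))"
```

```text
t: 18.75
ee_pos: [519.5, 324.6, 16.9]
orientation: [-1.356, 0.946, -0.946]
ft_force: [-0.1, 1.0, -0.9]
width: 33.0
-> (519.8, 324.7, 17, 20.15) [-0.00,-0.01,0.03],[0.001,0.000,0.000] rows 0.006744169636779698 0.004240035373742747
t 18.75 pos [519.5 324.6  16.9] ang 20.17 down [-0. -0. -1.] w 32.992089945434955 F [-0.1  1.  -0.9]
```

```bash
python3 -m jog '[[0.55,[0,0,0],[0,0,0]],[0.55,[0,0,0],[0,0,0]],[0.55,[0,0,0],[0,0,0]],[0.55,[0,-2,0],[0,0,0]],[0.55,[0,-6,0],[0,0,0]],[0.7,[0,-11,0],[0,0,0]],[0.7,[4,-16,0],[0,0,0]],[0.7,[4,-16,0],[0,0,0]]]'; python3 -c "
from h import *
d=ctrl.get_image('wrist');save(d['color'],'w12.png');np.save('w12.npy',d)
d=np.load('top2.npy',allow_pickle=True).item()
save(cv2.resize(d['color'][80:220,260:400],None,fx=4,fy=4,interpolation=cv2.INTER_CUBIC),'t2c.png')
plan((620,-250,350,-10))"
```

```text
t: 19.55
ee_pos: [536.2, 286.9, 182.1]
orientation: [-1.349, 0.942, -0.949]
ft_force: [0.1, 0.5, -0.6]
width: 61.3
-> (620, -250, 350, -10) [53.24,-16.92,-10.42],[-0.006,0.525,-0.002] rows 11.365353887790661 3.5022490821423524
t 19.6 pos [536.1 286.2 181.6] ang 20.08 down [ 0.006  0.003 -1.   ] w 60.94503639790823 F [0.2 0.3 0.7]
```

View pics/w12.png

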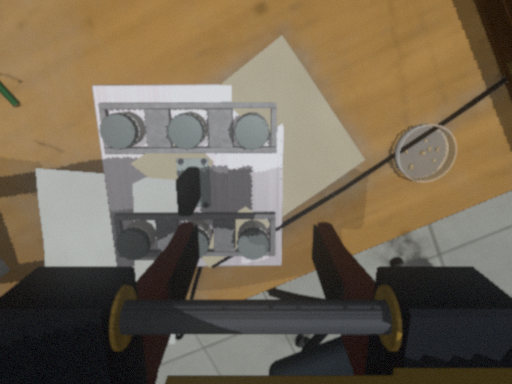

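View pics/t2c.png

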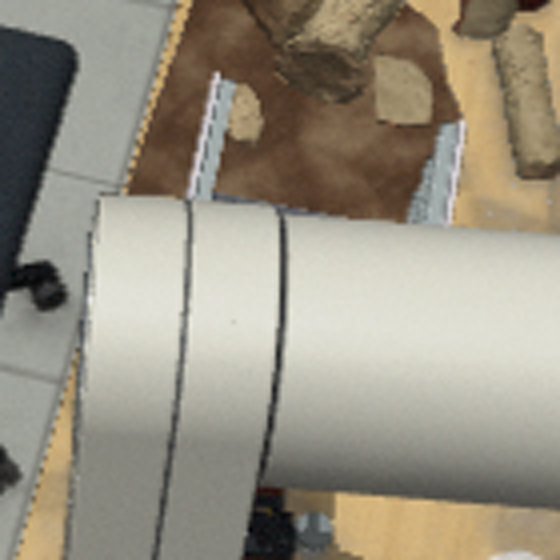

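```bash
python3 -c "
from h import *
d=ctrl.get_image('top');np.save('top3.npy',d)
save(cv2.resize(d['color'][80:220,260:400],None,fx=5.5,fy=4.2,interpolation=cv2.INTER_CUBIC),'t3c.png')
s=ctrl.get_image('scene');np.save('scene3.npy',s)
save(cv2.resize(s['color'][165:285,315:435],None,fx=6,fy=5,interpolation=cv2.INTER_CUBIC),'s3c.png')
"
```

```text
(no output)
```

View pics/t3c.png

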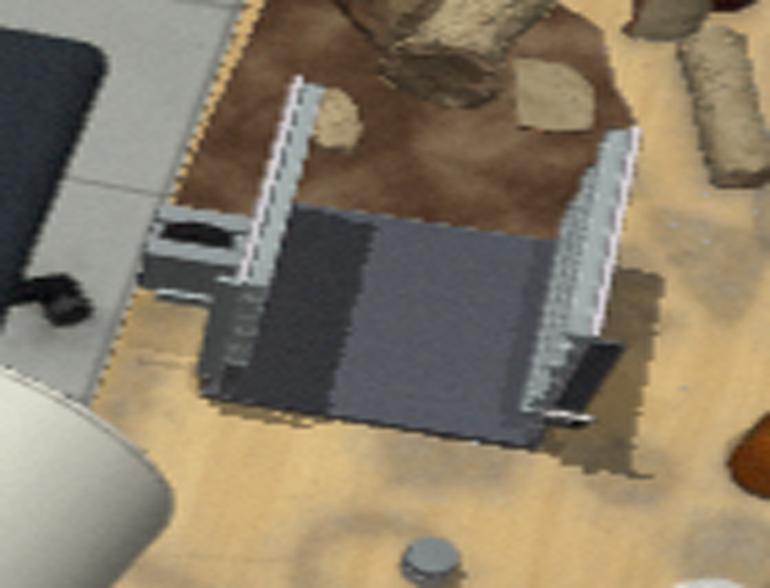

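View pics/s3c.png

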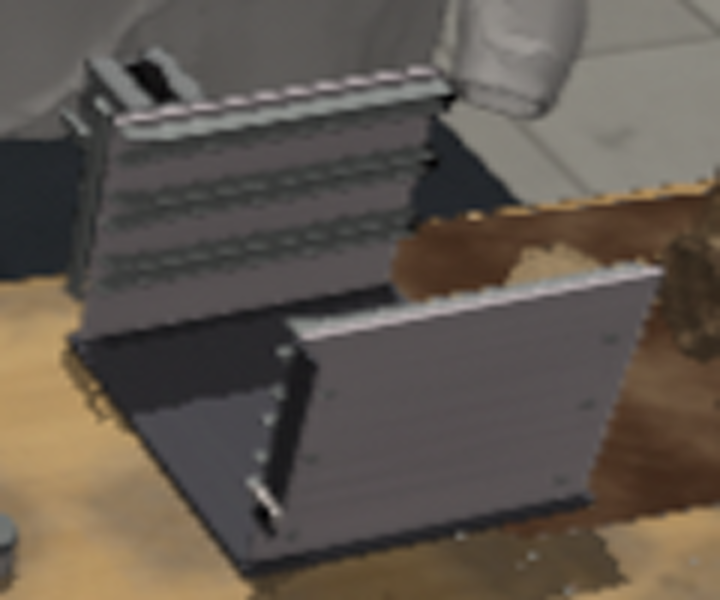

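Run:
```python
from h import *
d=np.load('top3.npy',allow_pickle=True).item();s=np.load('scene3.npy',allow_pickle=True).item()
ft=lambda x,y,h: ray(d,x/5.5+260-.4,y/4.2+80-.4,h)
fs=lambda x,y,h: ray(s,x/6+315-.4,y/5+165-.4,h)
print('base front',ft(205,395,10),ft(530,447,10),fs(75,345,10),fs(250,572,10))
print('base right back',fs(592,500,10))
print('panel tops z202 L',ft(298,78,202),ft(242,278,202),'scene L', fs(110,118,202),fs(432,70,202))
print('panel tops R',ft(636,128,202),ft(598,335,202),'scene R inner',fs(288,322,202),'outer',fs(305,340,202),fs(662,270,202))
def tri(a,b):
    rs=[]
    for c,(u,v) in ((d,a),(s,b)):
        P=np.array(c['pose']);r=P[:3,:3]@np.array([(u-c['cx'])/c['fx'],(v-c['cy'])/c['fy'],1]);rs.append((P[:3,3],r/np.linalg.norm(r)))
    A=np.stack([rs[0][1],-rs[1][1]],1);t=np.linalg.lstsq(A,rs[1][0]-rs[0][0],rcond=None)[0]
    p=rs[0][0]+t[0]*rs[0][1];q=rs[1][0]+t[1]*rs[1][1];return (p+q)/2,np.linalg.norm(p-q)
T=lambda x,y:(x/5.5+260-.4,y/4.2+80-.4); S=lambda x,y:(x/6+315-.4,y/5+165-.4)
print('marker left end',tri(T(548,413),S(250,482)),'right end',tri(T(590,420),S(272,508)))
print('panel R front outer top',tri(T(598,335),S(305,340)))
print('wheel', tri(T(197,232),S(150,75)))
```

```text
base front [ 541.78590594 -271.01966741   10.        ] [ 393.36324552 -432.7274468    10.        ] [ 536.30138931 -275.70816368   10.        ] [ 391.01684437 -437.43131911   10.        ]
base right back [ 542.60678646 -574.80518055   10.        ]
panel tops z202 L [ 688.88152901 -410.38566478  202.        ] [ 545.02631526 -280.25259737  202.        ] scene L [ 544.54492209 -272.00196152  202.        ] [ 684.14611506 -405.46765189  202.        ]
panel tops R [ 544.27080579 -567.96579075  202.        ] [ 398.40257442 -437.89500735  202.        ] scene R inner [ 407.44177528 -422.89545238  202.        ] outer [ 396.96011398 -435.31783657  202.        ] [ 546.15478233 -568.00438859  202.        ]
marker left end (array([ 391.72742419, -426.87181312,   85.00804669]), np.float64(1.236700886121057)) right end (array([ 372.42918663, -444.73312667,   89.33644973]), np.float64(0.42236534016325017))
panel R front outer top (array([ 397.06537844, -436.21422409,  203.1964242 ]), np.float64(2.4552205347410214))
wheel (array([ 590.72354128, -275.63317346,  208.67953225]), np.float64(0.5075774994379121))
```

```bash
python3 -c "
from h import *
plan((474,-440,400,-42.2))"
```

```text
-> (474, -440, 400, -42.2) [66.21,-22.32,-30.54],[-0.000,1.087,-0.001] rows 15.250792615380584 7.251349047043335
t 19.7 pos [533.5 286.8 177.2] ang 20.09 down [ 0.001  0.001 -1.   ] w 61.406688826822716 F [-0.4 -0.2 -0.7]
```

```bash
python3 -m jog '[[1,[66.2,-22.3,-30.5],[0,1.087,0]],[1,[66.2,-22.3,-30.5],[0,1.087,0]],[1,[66.2,-22.3,-30.5],[0,1.087,0]],[1,[66.2,-22.3,-30.5],[0,1.087,0]],[1,[66.2,-22.3,-30.5],[0,1.087,0]],[1,[66.2,-22.3,-30.5],[0,1.087,0]],[1,[66.2,-22.3,-30.5],[0,1.087,0]],[1,[66.2,-22.3,-30.5],[0,1.087,0]]]';python3 -c "
from h import *
plan((474,-440,400,-42.2))"
```

```text
t: 20.5
ee_pos: [501.8, -95.0, 292.3]
orientation: [-0.767, 1.733, -1.728]
ft_force: [1.3, -0.7, 0.5]
width: 88.1
-> (474, -440, 400, -42.2) [27.39,-10.80,21.15],[0.004,-0.003,0.002] rows 7.249959897140137 0.032387831185400416
t 20.5 pos [501.8 -95.  292.3] ang -42.35 down [-0.004  0.001 -1.   ] w 88.09558782621917 F [ 1.3 -0.7  0.5]
```

```bash
python3 -m jog '[[1,[27.4,-10.8,21.1],[0,0,0]],[1,[27.4,-10.8,21.1],[0,0,0]],[1,[27.4,-10.8,21.1],[0,0,0]],[1,[27.4,-10.8,21.1],[0,0,0]],[1,[27.4,-10.8,21.1],[0,0,0]],[1,[27.4,-10.8,21.1],[0,0,0]],[1,[27.4,-10.8,21.1],[0,0,0]],[1,[27.4,-10.8,21.1],[0,0,0]]]';python3 -m jog '[[1,[0,0,0],[0,0,0]],[1,[0,0,0],[0,0,0]],[1,[0,0,0],[0,0,0]],[1,[0,0,0],[0,0,0]]]';python3 -c "
from h import *
plan()
d=ctrl.get_image('wrist');save(cv2.resize(d['color'],(800,600),interpolation=cv2.INTER_CUBIC),'w13.png');np.save('w13.npy',d)
plan((474,-440,400,-42.2))"
```

```text
t: 21.3
ee_pos: [475.7, -442.5, 400.2]
orientation: [-0.766, 1.73, -1.728]
ft_force: [0.8, 0.4, -0.7]
width: 88.0
t: 21.7
ee_pos: [476.2, -437.2, 401.6]
orientation: [-0.768, 1.727, -1.724]
ft_force: [0.4, -0.1, -0.2]
width: 87.8
t 21.7 pos [ 476.2 -437.2  401.6] ang -42.0 down [-0.001  0.001 -1.   ] w 87.77857125250715 F [ 0.4 -0.1 -0.2]
-> (474, -440, 400, -42.2) [0.34,0.20,0.01],[0.001,0.003,-0.000] rows 0.07819445568978758 0.021554881015922095
t 21.75 pos [ 476.2 -437.4  402. ] ang -42.02 down [-0.     0.001 -1.   ] w 88.09790376289725 F [-0.1 -0.6 -0.7]
```

View pics/w13.png

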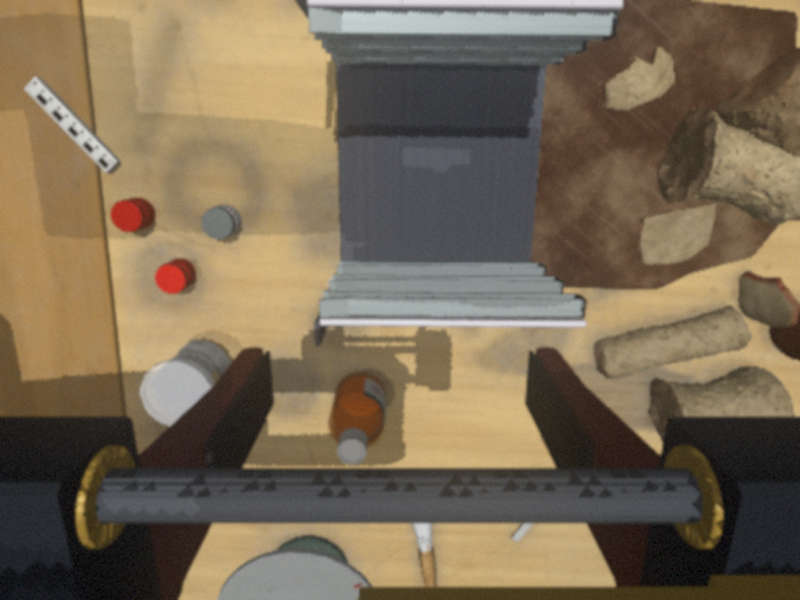

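Run:
```python
from h import *
w=np.load('w13.npy',allow_pickle=True).item()
f=lambda x,y,h: ray(w,(x+.5)/1.5625-.5,(y+.5)/1.5625-.5,h)[:2]
yaw=np.radians(-42.2)
for h in (202,):
    A=f(308,9,h);B=f(620,9,h);C=f(321,319,h);D=f(584,322,h)
    print(A,B,C,D,'len',np.linalg.norm(B-A),np.linalg.norm(D-C),'yaw',np.degrees(np.arctan2(*(B-A)[::-1])),np.degrees(np.arctan2(*(D-C)[::-1])))
    ex=np.array([np.cos(yaw),np.sin(yaw)]);ey=np.array([-ex[1],ex[0]])
    print('sep',((A+B)/2-(C+D)/2)@ey, 'front diff',(A-C)@ex, 'ctr',(A+B+C+D)/4)
# base: dark plate left(front) edge & right(back) edge at z=10
E1=f(340,262,10);E2=f(339,140,10);F1=f(534,262,10);F2=f(545,66,10)
print('front edge',E1,E2,'back',F1,F2)
m=np.array([543.5,-422.4])
for p in (E1,E2,F1,F2): print(((p-m)@ex).round(1),((p-m)@ey).round(1))
```

```text
[ 540.40607827 -279.86287905] [ 686.74973722 -412.15218606] [ 401.3570074  -433.12015413] [ 545.26192253 -566.03923587] len 197.27373689153887 195.89820542361178 yaw -42.112426486703704 -42.72739442054124
sep 207.98816484960912 front diff 0.06212366717274533 ctr [ 543.44368636 -422.79361378]
front edge [ 396.64201054 -427.2352183 ] [ 485.25479038 -333.68601648] back [ 555.43903661 -570.48563589] [ 686.26280086 -420.27979411]
-105.5 -102.2
-102.7 26.6
108.3 -101.7
104.3 97.5
```

Run:
```python
from h import *
s=np.load('scene3.npy',allow_pickle=True).item();d=np.load('top3.npy',allow_pickle=True).item()
a=cv2.resize(s['color'][220:285,345:385],None,fx=9,fy=9,interpolation=cv2.INTER_CUBIC)
b=cv2.resize(d['color'][140:195,340:380],None,fx=9,fy=9,interpolation=cv2.INTER_CUBIC)
b=cv2.copyMakeBorder(b,0,a.shape[0]-b.shape[0],20,0,cv2.BORDER_CONSTANT)
save(np.hstack([a,b]),'mk.png')
def proj(c,p):
    q=np.linalg.inv(np.array(c['pose']))@np.append(p,1); return q[0]/q[2]*c['fx']+c['cx'],q[1]/q[2]*c['fy']+c['cy']
ex=np.array([np.cos(np.radians(-42.4)),np.sin(np.radians(-42.4))]);ey=np.array([-ex[1],ex[0]]);m=np.array([543,-423])
for z in (72.5,80,87,100,127.5):
    p=np.append(m-103*ex-110*ey,z); u,v=proj(s,p);U,V=proj(d,p)
    print(z,((u-345)*9,(v-220)*9),((U-340)*9+380,(V-140)*9))
```

```text
72.5 (np.float64(121.11957928554563), np.float64(400.5080749085754)) (np.float64(561.2722699351632), np.float64(345.9156091573065))
80 (np.float64(124.2281485997039), np.float64(385.1466385955018)) (np.float64(565.3377442562628), np.float64(337.51929028164625))
87 (np.float64(127.14768148965618), np.float64(370.7193525933335)) (np.float64(569.1639545603236), np.float64(329.6171171867381))
100 (np.float64(132.61685363052868), np.float64(343.69266248718066)) (np.float64(576.3524507029713), np.float64(314.7709021862219))
127.5 (np.float64(144.39259742795684), np.float64(285.50115375698556)) (np.float64(591.9229902761996), np.float64(282.6134698678321))
```

View pics/mk.png

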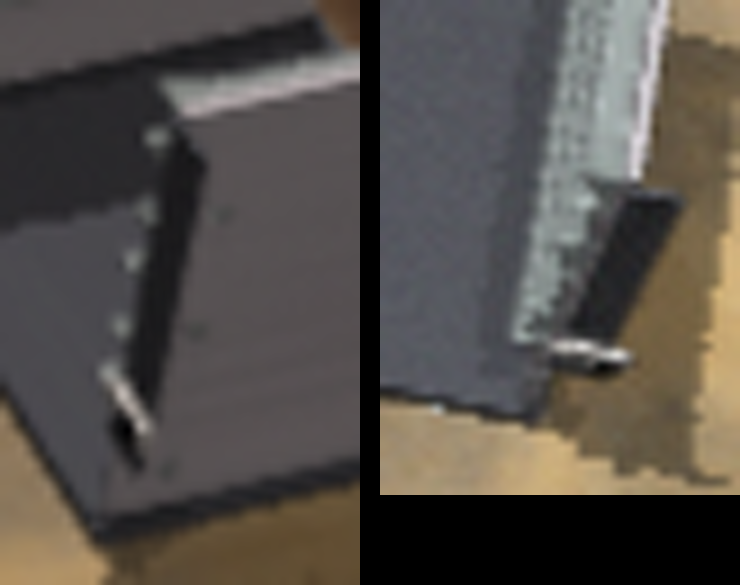

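```bash
python3 -c "
from h import *
plan((505,185,150,20.15))"
```

```text
-> (505, 185, 150, 20.15) [-48.17,25.23,-39.51],[0.000,-1.085,-0.000] rows 13.44258284215213 7.237287402535923
t 21.75 pos [ 476.2 -437.4  402. ] ang -42.02 down [-0.     0.001 -1.   ] w 88.09790376289725 F [-0.1 -0.6 -0.7]
```

```bash
python3 -m jog '[[1,[-48.2,25.2,-39.5],[0,-1.085,0]],[1,[-48.2,25.2,-39.5],[0,-1.085,0]],[1,[-48.2,25.2,-39.5],[0,-1.085,0]],[1,[-48.2,25.2,-39.5],[0,-1.085,0]],[1,[-48.2,25.2,-39.5],[0,-1.085,0]],[1,[-48.2,25.2,-39.5],[0,-1.085,0]],[1,[-48.2,25.2,-39.5],[0,-1.085,0]],[1,[-48.2,25.2,-39.5],[0,-1.085,0]]]';python3 -c "
from h import *
plan((505,185,150,20.15))"
```

```text
t: 22.55
ee_pos: [493.4, -66.1, 252.0]
orientation: [-1.356, 0.943, -0.944]
ft_force: [1.3, -0.5, -0.6]
width: 87.7
-> (505, 185, 150, 20.15) [-23.15,10.20,9.81],[-0.001,0.004,0.000] rows 5.426325029768567 0.025343299516024317
t 22.55 pos [493.4 -66.1 252. ] ang 20.36 down [ 0.001 -0.    -1.   ] w 87.66611248701808 F [ 1.3 -0.5 -0.6]
```

```bash
python3 -m jog '[[1,[-23.1,10.2,9.8],[0,0,0]],[1,[-23.1,10.2,9.8],[0,0,0]],[1,[-23.1,10.2,9.8],[0,0,0]],[1,[-23.1,10.2,9.8],[0,0,0]],[1,[-23.1,10.2,9.8],[0,0,0]],[1,[-23.1,10.2,9.8],[0,0,0]],[1,[-23.1,10.2,9.8],[0,0,0]],[1,[-23.1,10.2,9.8],[0,0,0]]]';python3 -c "
from h import *
d=ctrl.get_image('wrist');save(d['color'],'w14.png');np.save('w14.npy',d)
plan((481.5,249.9,100,20.15))"
```

```text
t: 23.35
ee_pos: [506.2, 182.4, 150.4]
orientation: [-1.356, 0.946, -0.946]
ft_force: [-0.5, 0.3, -0.6]
width: 87.9
-> (481.5, 249.9, 100, 20.15) [-7.26,5.07,-0.01],[-0.000,-0.001,0.000] rows 1.7702618282590503 0.008075190514371933
t 23.4 pos [506.5 181.8 150.7] ang 20.08 down [ 0. -0. -1.] w 87.81042353985048 F [0.4 0.1 0.2]
```

View pics/w14.png

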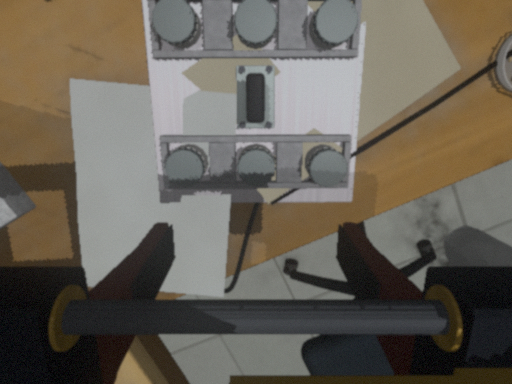

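```bash
python3 -c "
from h import *
w=np.load('w14.npy',allow_pickle=True).item()
print(ray(w,256.5,98,60), ray(w,255.5,97,5))"
python3 -m jog '[[1,[-3.5,1,0],[0,0,0]],[1,[-7.2,3,0],[0,0,0]],[1,[-7.2,5,0],[0,0,0]],[1,[-7.2,5,0],[0,0,0]],[1,[-7.2,5,0],[0,0,0]]]';python3 -c "
from h import *
plan((481.5,249.9,60,20.15),(481.5,249.9,21,20.15))"
```

```text
[481.78213101 251.04969331  60.        ] [481.08619474 251.04079305   5.        ]
t: 23.9
ee_pos: [482.3, 248.7, 100.9]
orientation: [-1.354, 0.949, -0.949]
ft_force: [0.3, 0.5, -0.4]
width: 87.8
-> (481.5, 249.9, 60, 20.15) [-0.14,4.09,-0.04],[-0.000,-0.003,0.000] rows 0.8189264507647035 0.020295011966688304
-> (481.5, 249.9, 21, 20.15) [-0.14,7.99,-0.04],[-0.000,-0.003,0.000] rows 1.5986650246600018 0.020295011966688304
t 23.9 pos [482.3 248.7 100.9] ang 19.98 down [ 0. -0. -1.] w 87.76427469058491 F [ 0.3  0.5 -0.4]
```

Tray not moved. Descend and grip the fin.

```bash
python3 -m jog '[[1,[-0.1,2,0],[0,-0.003,0]],[1,[-0.1,4,0],[0,-0.003,0]],[1,[-0.1,6,0],[0,-0.003,0]],[1,[-0.1,7.6,0],[0,-0.003,0]],[0.8,[-0.1,7.9,0],[0,-0.003,0]],[0.6,[-0.1,7.9,0],[0,-0.003,0]]]';python3 -c "
from h import *
plan((481.5,249.9,21,20.15))"
```

```text
t: 24.5
ee_pos: [482.4, 250.1, 22.0]
orientation: [-1.355, 0.946, -0.947]
ft_force: [-0.2, 0.5, -0.5]
width: 75.4
-> (481.5, 249.9, 21, 20.15) [-0.01,0.10,-0.09],[-0.001,-0.000,-0.000] rows 0.0272341014886602 0.004615768650242937
t 24.5 pos [482.4 250.1  22. ] ang 20.15 down [ 0.001  0.    -1.   ] w 75.39315135576629 F [-0.2  0.5 -0.5]
```

```bash
python3 -m jog '[[0,[0,0.1,-0.1],[0,0,0]],[0,[0,0.1,-0.1],[0,0,0]],[0,[0,0.1,-0.1],[0,0,0]],[0,[0,0.1,-0.1],[0,0,0]],[0,[0,0.1,-0.1],[0,0,0]],[0,[0,0.1,-0.1],[0,0,0]],[0,[0,0.1,-0.1],[0,0,0]],[0,[0,0.1,-0.1],[0,0,0]]]';python3 -m jog '[[0,[0,0,0],[0,0,0]],[0,[0,0,0],[0,0,0]],[0,[0,0,0],[0,0,0]],[0,[0,0,0],[0,0,0]],[0,[0,0,0],[0,0,0]],[0,[0,0,0],[0,0,0]]]';python3 -c "
from h import *
plan((481.5,249.9,21,20.15))"
```

```text
t: 25.3
ee_pos: [480.7, 250.4, 20.2]
orientation: [-1.356, 0.945, -0.945]
ft_force: [0.2, 0.4, -0.3]
width: 13.8
t: 25.9
ee_pos: [480.7, 250.4, 20.2]
orientation: [-1.356, 0.945, -0.945]
ft_force: [0.3, 0.5, -1.0]
width: 13.9
-> (481.5, 249.9, 21, 20.15) [0.07,-0.08,0.05],[-0.000,0.001,-0.000] rows 0.023492410379413384 0.009227968756861634
t 25.9 pos [480.7 250.4  20.2] ang 20.23 down [ 0.  0. -1.] w 13.850851754032265 F [ 0.3  0.5 -1. ]
```

```bash
python3 -m jog '[[0,[0,-0.5,0],[0,0,0]],[0,[0,-1.5,0],[0,0,0]],[0,[0,-3,0],[0,0,0]],[0,[0,-5,0],[0,0,0]],[0,[0,-7.5,0],[0,0,0]],[0,[0,-10,0],[0,0,0]],[0,[0,-11,0],[0,0,0]],[0,[0,-11,0],[0,0,0]]]';python3 -c "
from h import *
plan((380,-275,131,-42.4))
d=ctrl.get_image('wrist');save(d['color'],'w15.png');
d=ctrl.get_image('top');save(d['color'],'top4.png')"
```

```text
t: 26.7
ee_pos: [481.6, 250.8, 132.3]
orientation: [-1.352, 0.943, -0.946]
ft_force: [1.4, 0.5, -5.1]
width: 13.9
-> (380, -275, 131, -42.4) [45.82,0.01,-27.71],[-0.003,1.093,-0.002] rows 10.710382737247677 7.290653910728165
t 26.7 pos [481.6 250.8 132.3] ang 20.23 down [ 0.003  0.002 -1.   ] w 13.910958394176035 F [ 1.4  0.5 -5.1]
```

View pics/w15.png

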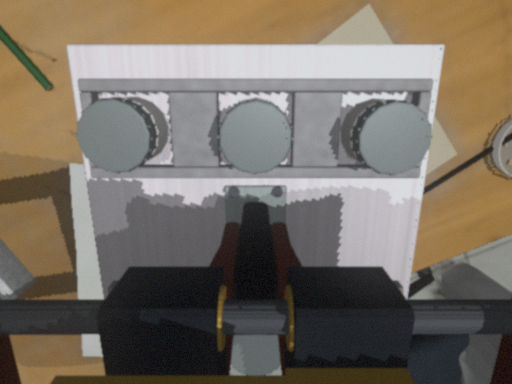

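View pics/top4.png

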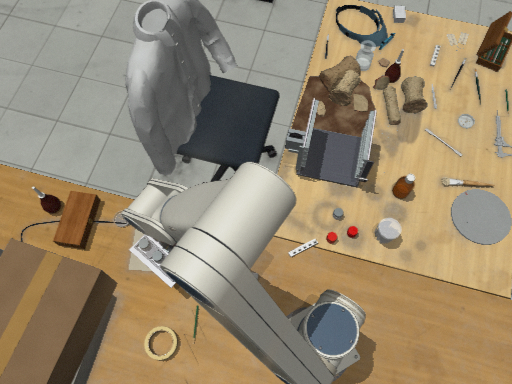

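```bash
python3 -m jog '[[0,[0.7,0,-0.4],[0,0.02,0]],[0,[2.2,0,-1.3],[0,0.055,0]],[0,[4.5,0,-2.7],[0,0.11,0]],[0,[6.8,0,-4.1],[0,0.165,0]],[0,[9.1,0,-5.5],[0,0.22,0]],[0,[11.4,0,-6.9],[0,0.27,0]],[0,[13.7,0,-8.3],[0,0.33,0]],[0,[16,0,-9.7],[0,0.38,0]]]';python3 -c "
from h import *
plan((380,-275,131,-42.4))"
```

```text
t: 27.6
ee_pos: [443.3, 64.5, 129.6]
orientation: [-1.196, 1.233, -1.232]
ft_force: [0.1, 0.1, -5.6]
width: 14.1
-> (380, -275, 131, -42.4) [34.14,-0.12,-5.27],[0.002,0.709,0.001] rows 6.907851140386076 4.726677865440532
t 27.6 pos [443.3  64.5 129.6] ang -1.8 down [-0.002 -0.    -1.   ] w 14.122314183301722 F [ 0.1  0.1 -5.6]
```

```bash
python3 -m jog '[[0,[2.2,0,-0.3],[0,0.05,0]],[0,[4.4,0,-0.6],[0,0.1,0]],[0,[6.8,0,-1],[0,0.15,0]],[0,[9.2,0,-1.4],[0,0.2,0]],[0,[11.6,0,-1.8],[0,0.25,0]],[0,[14,0,-2.2],[0,0.3,0]],[0,[16.4,0,-2.5],[0,0.35,0]],[0,[18.8,0,-2.9],[0,0.4,0]]]';python3 -c "
from h import *
plan((380,-275,131,-42.4))"
```

```text
t: 28.4
ee_pos: [409.1, -121.9, 129.6]
orientation: [-0.975, 1.521, -1.519]
ft_force: [0.7, 1.0, -5.4]
width: 13.8
-> (380, -275, 131, -42.4) [15.12,-0.14,3.75],[0.002,0.309,0.001] rows 3.116239976367336 2.0592143019376348
t 28.4 pos [ 409.1 -121.9  129.6] ang -24.71 down [-0.002  0.    -1.   ] w 13.789991576657213 F [ 0.7  1.  -5.4]
```

```bash
python3 -m jog '[[0,[2.4,0,0.6],[0,0.05,0]],[0,[4.8,0,1.2],[0,0.1,0]],[0,[7.2,0,1.8],[0,0.15,0]],[0,[9.6,0,2.4],[0,0.2,0]],[0,[12,0,3],[0,0.25,0]],[0,[13.8,0,3.4],[0,0.285,0]],[0,[15,0,3.8],[0,0.309,0]],[0,[15,0,3.8],[0,0.309,0]]]';python3 -c "
from h import *
m=np.array([542.8,-423.3]);ex=np.array([np.cos(np.radians(-42.4)),np.sin(np.radians(-42.4))]);print(m-215*ex)
x,y=m-215*ex
plan((x,y,131,-42.4),(x,y,93.5,-42.4))"
```

```text
t: 29.2
ee_pos: [382.5, -274.0, 129.9]
orientation: [-0.764, 1.73, -1.729]
ft_force: [-0.0, -0.7, -4.6]
width: 13.7
[ 384.03210177 -278.32498667]
-> (np.float64(384.03210176543496), np.float64(-278.3249866694995), 131, -42.4) [0.21,-0.11,0.41],[0.000,0.001,0.000] rows 0.09445575603690494 0.005909957334252613
-> (np.float64(384.03210176543496), np.float64(-278.3249866694995), 93.5, -42.4) [0.21,3.64,0.41],[0.000,0.001,0.000] rows 0.732900343536099 0.005909957334252613
t 29.2 pos [ 382.5 -274.   129.9] ang -42.36 down [-0.  0. -1.] w 13.74110120465042 F [-0.  -0.7 -4.6]
```

```bash
python3 -m jog '[[0,[0.2,0.8,0.4],[0,0,0]],[0,[0.2,1.8,0.4],[0,0,0]],[0,[0.2,2.8,0.4],[0,0,0]],[0,[0.2,3.6,0.4],[0,0,0]],[0,[0.2,3.6,0.4],[0,0,0]],[0,[0.2,3.6,0.4],[0,0,0]],[0,[0.2,3.6,0.4],[0,0,0]]]';python3 -c "
from h import *
plan((384,-278.3,93.5,-42.4))
d=ctrl.get_image('top');np.save('top5.npy',d);save(cv2.resize(d['color'][80:260,240:420],None,fx=4,fy=3.3,interpolation=cv2.INTER_CUBIC),'t5c.png')
d=ctrl.get_image('wrist');np.save('w16.npy',d);save(d['color'],'w16.png')
d=ctrl.get_image('scene');save(cv2.resize(d['color'][145:325,255:435],None,fx=4,fy=3.3,interpolation=cv2.INTER_CUBIC),'s5c.png')
plan((384,-278.3,93.5,-42.4))
"
```

```text
t: 29.9
ee_pos: [385.3, -277.0, 94.4]
orientation: [-0.766, 1.727, -1.727]
ft_force: [0.0, -0.1, -4.0]
width: 14.0
-> (384, -278.3, 93.5, -42.4) [0.18,0.09,-0.00],[-0.000,0.004,-0.000] rows 0.040929524714826776 0.02903641281876498
t 29.9 pos [ 385.3 -277.    94.4] ang -42.15 down [ 0. -0. -1.] w 14.003145143862687 F [ 0.  -0.1 -4. ]
-> (384, -278.3, 93.5, -42.4) [0.17,0.11,-0.01],[-0.001,0.004,-0.000] rows 0.04101388840174726 0.027551993407429157
t 30.05 pos [ 385.2 -277.1   94.6] ang -42.17 down [ 0.001 -0.    -1.   ] w 13.559184609929444 F [-0.9  0.4 -3.9]
```

View pics/t5c.png

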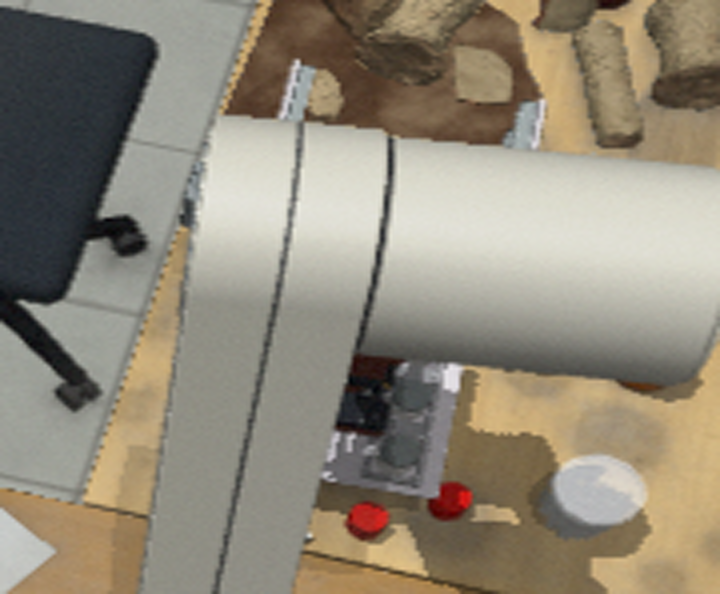

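View pics/w16.png

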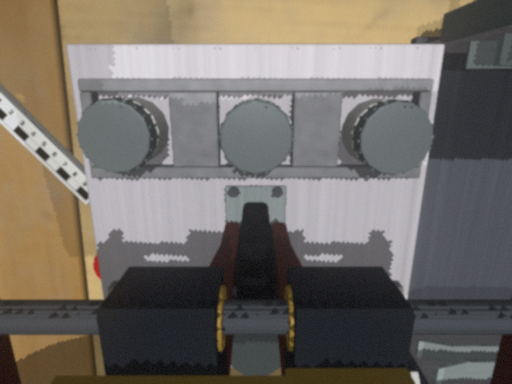

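View pics/s5c.png

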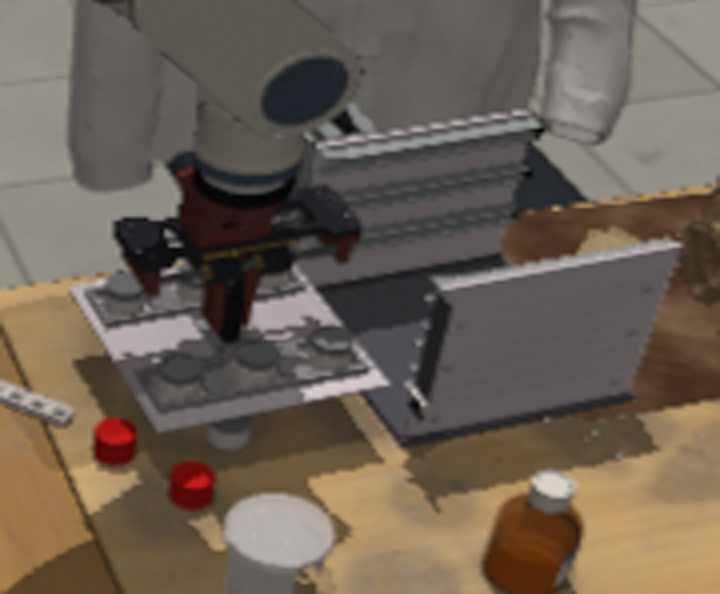

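Run:
```python
from h import *
w=np.load('w16.npy',allow_pickle=True).item()
save(cv2.resize(w['color'][0:110,400:512],None,fx=6,fy=5.4,interpolation=cv2.INTER_CUBIC),'w16a.png')
save(cv2.resize(w['color'][280:384,400:512],None,fx=6,fy=5.4,interpolation=cv2.INTER_CUBIC),'w16b.png')
```

```text
(no output)
```

View pics/w16a.png

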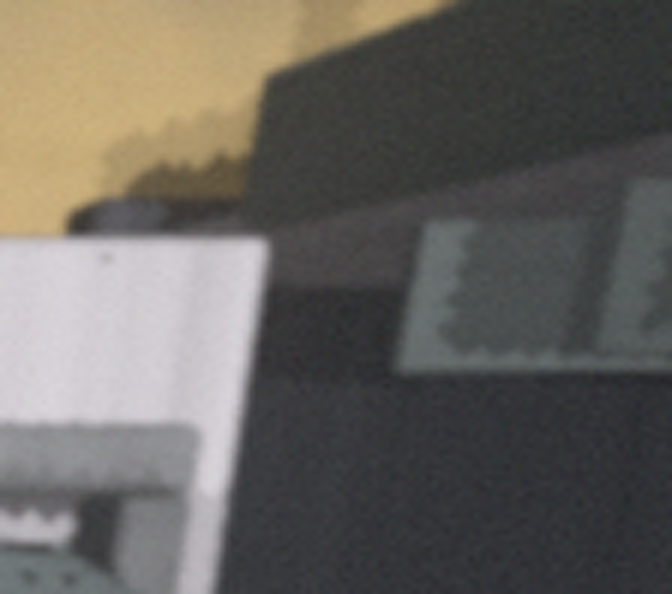

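View pics/w16b.png

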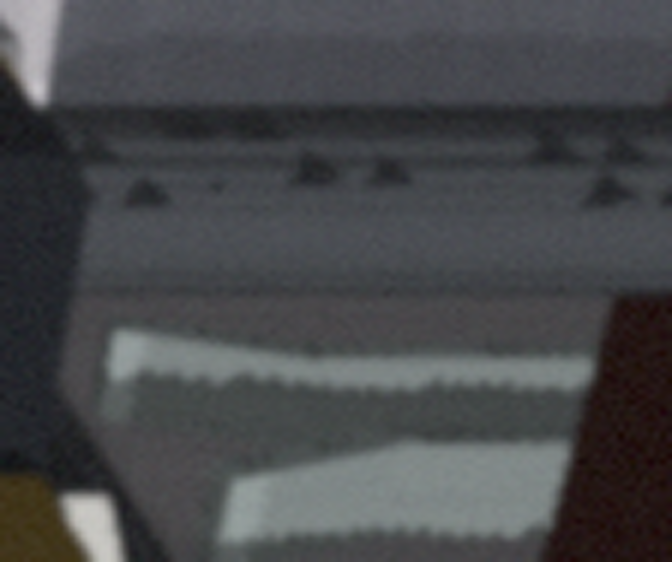

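Run:
```python
from h import *
w=np.load('w16.npy',allow_pickle=True).item()
a=np.radians(-42.3);ex=np.array([np.cos(a),np.sin(a)]);ey=np.array([-ex[1],ex[0]]);m=np.array([542.8,-423.3])
f=lambda p,h:(lambda q:(((q-m)@ex).round(1),((q-m)@ey).round(1)))(ray(w,*p,h)[:2])
A=lambda x,y:(x/6+400-.4,y/5.4-.4);B=lambda x,y:(x/6+400-.4,y/5.4+280-.4)
for h in (67,70,125): print(h,'L front',f(A(400,372),h),'L inner',f(A(640,372),h))
for h in (70,81,125,136): print(h,'R low front',f(B(112,330),h),'inner',f(B(450,357),h),' next front',f(B(232,480),h),'inner',f(B(480,442),h))
print('tray top corner FL',f(A(268,238),78.8), 'right side FR (under gripper)',f(B(45,100),78.8))
o=ctrl.get_obs();print('TCP rack',(o['ee_pos'][:2]-m)@ex,(o['ee_pos'][:2]-m)@ey)
```

```text
67 L front (np.float64(-99.8), np.float64(91.4)) L inner (np.float64(-78.0), np.float64(91.4))
70 L front (np.float64(-101.6), np.float64(91.2)) L inner (np.float64(-80.2), np.float64(91.2))
125 L front (np.float64(-134.8), np.float64(87.3)) L inner (np.float64(-119.7), np.float64(87.3))
70 R low front (np.float64(-103.0), np.float64(-84.2)) inner (np.float64(-63.7), np.float64(-88.2))  next front (np.float64(-85.7), np.float64(-107.6)) inner (np.float64(-57.7), np.float64(-101.5))
81 R low front (np.float64(-109.6), np.float64(-74.6)) inner (np.float64(-72.6), np.float64(-78.5))  next front (np.float64(-93.2), np.float64(-96.7)) inner (np.float64(-67.0), np.float64(-91.0))
125 R low front (np.float64(-135.8), np.float64(-36.6)) inner (np.float64(-108.0), np.float64(-39.4))  next front (np.float64(-123.5), np.float64(-53.1)) inner (np.float64(-103.8), np.float64(-48.8))
136 R low front (np.float64(-142.4), np.float64(-27.0)) inner (np.float64(-116.9), np.float64(-29.7))  next front (np.float64(-131.1), np.float64(-42.2)) inner (np.float64(-113.0), np.float64(-38.3))
tray top corner FL (np.float64(-120.0), np.float64(102.3)) right side FR (under gripper) (np.float64(-119.7), np.float64(-44.6))
TCP rack -214.92086770510105 2.0894841662754824
```

Run:
```python
from h import *
w=np.load('w16.npy',allow_pickle=True).item()
c=cloud(w)
for v in (52,60,68,190,200,215):
  for sl in ((95,200),(300,400)):
    print(v,sl,np.nanmedian(c[v-2:v+3,sl[0]:sl[1],2]).round(1),end=' | ')
  print()
for v in (84,172): print('wall',v,[np.nanmedian(c[v-1:v+2,u-12:u+12,2]).round(1) for u in (110,190,310,400)])
```

```text
52 (95, 200) 80.1 | 52 (300, 400) 80.1 | 
60 (95, 200) 80.2 | 60 (300, 400) 80.0 | 
68 (95, 200) 80.1 | 68 (300, 400) 80.0 | 
190 (95, 200) 80.0 | 190 (300, 400) 79.9 | 
200 (95, 200) 79.9 | 200 (300, 400) 79.9 | 
215 (95, 200) 79.9 | 215 (300, 400) 79.9 | 
wall 84 [np.float64(89.0), np.float64(88.9), np.float64(88.9), np.float64(88.7)]
wall 172 [np.float64(89.4), np.float64(88.8), np.float64(88.9), np.float64(111.3)]
```

Run:
```python
from h import *
w=np.load('w16.npy',allow_pickle=True).item()
c=cloud(w)
for u in (470,475,485,495,500,508): print(u,c[[45,50,55,60,65],u,2].round(1))
for v,u in ((348,430),(348,450),(348,480),(345,422),(343,470)): print(v,u,c[v,u].round(1))
plan((0,0,0,-42.3))
```

```text
470 [64.4 66.  66.5 65.  65.7]
475 [67.1 66.6 66.9 65.4 66.1]
485 [66.9 67.5 67.6 67.7 67.7]
495 [68.9 66.6 68.1 87.1 69. ]
500 [ nan 89.5 88.7 89.4 70. ]
508 [88.4 88.7 88.3 88.  85.4]
348 430 [ 412.1 -430.2   66.8]
348 450 [ 422.8 -435.4   70.5]
348 480 [ 438.1 -450.7   69.3]
345 422 [ 409.3 -425.2   65.9]
343 470 [ 435.2 -445.5   66.7]
-> (0, 0, 0, -42.3) [5.32,9.42,-47.16],[-0.001,0.002,-0.000] rows 9.677910996133411 0.01629273767102464
t 30.05 pos [ 385.2 -277.1   94.6] ang -42.17 down [ 0.001 -0.    -1.   ] w 13.559184609929444 F [-0.9  0.4 -3.9]
```

```bash
python3 -m jog '[[0,[0.1,0.17,0],[0,0.002,0]],[0,[0.1,0.17,0],[0,0.002,0]],[0,[0.1,0.17,0.7],[0,0.002,0]],[0,[0.1,0.17,1.7],[0,0.002,0]],[0,[0.1,0.17,2.7],[0,0.002,0]],[0,[0.1,0.17,3.7],[0,0.002,0]],[0,[0.1,0.17,4.5],[0,0.002,0]],[0,[0.1,0.17,4.5],[0,0.002,0]]]'
cat >> h.py <<'E'
def rk(c=(542.8,-423.3),yaw=-42.3):
    a=np.radians(yaw);ex=np.array([np.cos(a),np.sin(a)]);ey=np.array([-ex[1],ex[0]]);o=ctrl.get_obs();q=o['ee_pos'][:2]-np.array(c)
    M=R.from_rotvec(o['orientation']).as_matrix()
    print('rack x %.1f y %.1f z %.1f ang %.2f'%(q@ex,q@ey,o['ee_pos'][2],np.degrees(np.arctan2(M[1,2],M[0,2]))),'tilt',M[:2,1].round(4),'F rack',o['ft_force'][:2]@ex,o['ft_force'][:2]@ey,o['ft_force'][2],'mom',np.round(o['moment'],2),'w',o['width'],'t',o['t'])
E
python3 -c "
from h import *
rk()"
```

```text
t: 30.85
ee_pos: [418.9, -309.0, 92.6]
orientation: [-0.764, 1.727, -1.73]
ft_force: [0.0, 0.8, -4.5]
width: 13.7
rack x -168.5 y 1.2 z 92.6 ang -42.29 tilt [ 0.0011 -0.0009] F rack -0.531758693456719 0.6007145492429253 -4.535139124432806 mom [-0.03  0.01  0.  ] w 13.730747605887682 t 30.85
```

```bash
python3 -c "
from h import *
w=ctrl.get_image('wrist');np.save('w17.npy',w);save(cv2.resize(w['color'][0:110,380:512],None,fx=6,fy=5.4,interpolation=cv2.INTER_CUBIC),'w17a.png')
d=ctrl.get_image('scene');save(cv2.resize(d['color'][165:285,315:435],None,fx=6,fy=5,interpolation=cv2.INTER_CUBIC),'s6c.png')
rk()
"
```

```text
rack x -170.4 y 1.1 z 92.3 ang -42.29 tilt [-0.0006  0.0005] F rack -0.7496574529955607 0.53491946730042 -4.591267038317851 mom [-0.01 -0.02 -0.04] w 13.82172809034198 t 30.95
```

View pics/w17a.png

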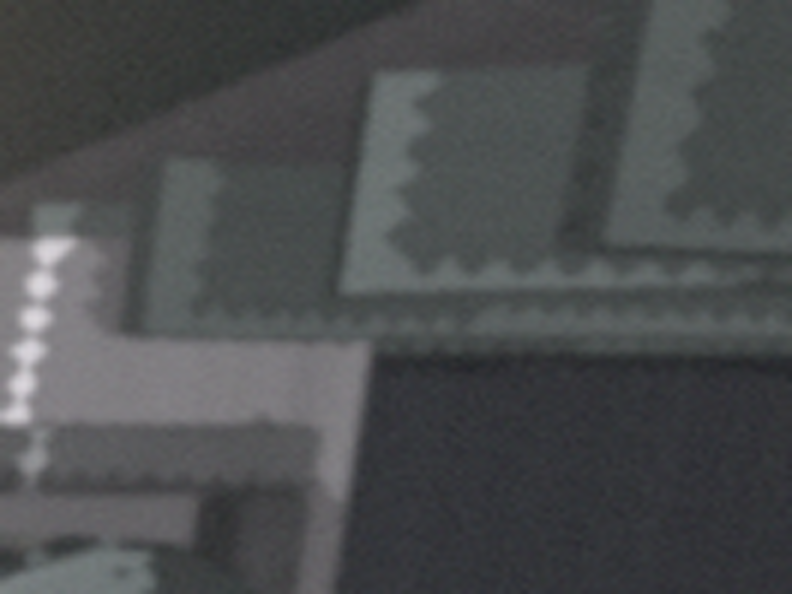

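View pics/s6c.png

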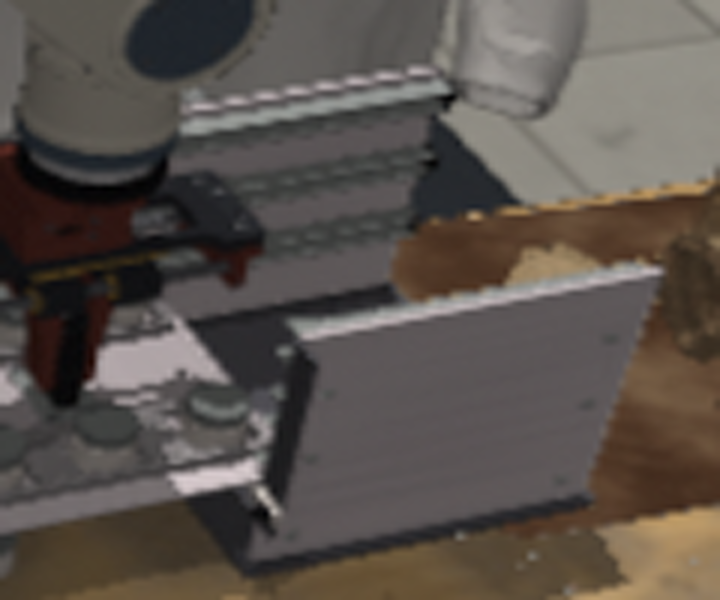

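```bash
python3 -m jog '[[0,[0,0,1],[0,0,0]],[0,[0,0,2.5],[0,0,0]],[0,[0,0,4],[0,0,0]],[0,[0,0,5.5],[0,0,0]],[0,[0,0,7],[0,0,0]],[0,[0,0,8.5],[0,0,0]],[0,[0,0,10],[0,0,0]],[0,[0,0,11],[0,0,0]]]'; python3 -c "
from h import *
rk()"
```

```text
t: 31.75
ee_pos: [500.0, -382.7, 92.5]
orientation: [-0.764, 1.728, -1.729]
ft_force: [0.3, -0.6, -5.3]
width: 13.8
rack x -58.9 y 1.2 z 92.5 ang -42.28 tilt [ 0.0005 -0.0004] F rack 0.6522550947612873 -0.24819251651553786 -5.274524330664581 mom [-0.03 -0.02  0.01] w 13.82599328892091 t 31.75
```

```bash
python3 -m jog '[[0,[0,0,1],[0,0,0]],[0,[0,0,2.2],[0,0,0]],[0,[0,0,3.4],[0,0,0]],[0,[0,0,4.4],[0,0,0]],[0,[0,0,5],[0,0,0]],[0,[0,0,5],[0,0,0]],[0,[0,0,5],[0,0,0]]]'; python3 -c "
from h import *
rk()"
```

```text
t: 32.45
ee_pos: [535.7, -415.3, 92.3]
orientation: [-0.765, 1.73, -1.728]
ft_force: [0.9, 0.8, -6.2]
width: 13.9
rack x -10.7 y 1.2 z 92.3 ang -42.28 tilt [-0.0007  0.0006] F rack 0.11959276633445702 1.178042624312365 -6.208862419399823 mom [-0.01 -0.   -0.01] w 13.906402110651644 t 32.45
```

Now advance slowly to feel the stops.

```bash
python3 -m jog '[[0,[0,0.1,0.3],[0,0,0]],[0,[0,0.1,0.6],[0,0,0]],[0,[0,0.1,0.6],[0,0,0]],[0,[0,0.1,0.6],[0,0,0]]]'; python3 -c "
from h import *
rk()"; python3 -m jog '[[0,[0,0.05,0.3],[0,0,0]],[0,[0,0.05,0.5],[0,0,0]],[0,[0,0.05,0.5],[0,0,0]],[0,[0,0.05,0.5],[0,0,0]]]'; python3 -c "
from h import *
rk()"
```

```text
t: 32.85
ee_pos: [540.5, -419.6, 91.6]
orientation: [-0.765, 1.729, -1.729]
ft_force: [-0.1, -0.1, -5.1]
width: 13.9
rack x -4.2 y 1.2 z 91.6 ang -42.28 tilt [ 0. -0.] F rack -0.0009317311593066768 -0.1728812861234147 -5.077590803693823 mom [ 0.02 -0.05 -0.  ] w 13.908760756420778 t 32.85
t: 33.25
ee_pos: [544.2, -423.0, 91.0]
orientation: [-0.765, 1.729, -1.729]
ft_force: [0.0, -0.1, -5.8]
width: 13.5
rack x 0.8 y 1.2 z 91.0 ang -42.29 tilt [-0.0001  0.    ] F rack 0.060961681896094626 -0.036998239771935455 -5.76149136033997 mom [ 0.01 -0.05 -0.01] w 13.5408964299869 t 33.25
```

```bash
python3 -m jog '[[0,[0,0,0.2],[0,0,0]],[0,[0,0,0.2],[0,0,0]],[0,[0,0,0.3],[0,0,0]],[0,[0,0,0.3],[0,0,0]]]'; python3 -c "
from h import *
rk()"; python3 -m jog '[[0,[0,0.03,0.2],[0,0,0]],[0,[0,0.03,0.3],[0,0,0]],[0,[0,0.03,0.3],[0,0,0]],[0,[0,0.03,0.3],[0,0,0]]]'; python3 -c "
from h import *
rk()"
```

```text
t: 33.65
ee_pos: [545.1, -423.7, 90.6]
orientation: [-0.766, 1.733, -1.726]
ft_force: [-5.3, 4.9, -1.8]
width: 14.1
rack x 2.0 y 1.2 z 90.6 ang -42.30 tilt [-0.0029  0.0027] F rack -7.228466856805716 0.05811034407177581 -1.8056778310957937 mom [ 0.77  0.74 -0.23] w 14.077665989422488 t 33.65
t: 34.05
ee_pos: [545.2, -423.8, 90.9]
orientation: [-0.769, 1.738, -1.722]
ft_force: [-15.2, 13.6, 10.2]
width: 14.0
rack x 2.1 y 1.2 z 90.9 ang -42.29 tilt [-0.0073  0.0064] F rack -20.377327626264734 -0.14014896218888845 10.18279034526523 mom [ 1.79  1.89 -0.23] w 13.98820820880122 t 34.05
```

```bash
python3 -m jog '[[0,[0,-0.03,-0.3],[0,0,0]],[0,[0,-0.03,-0.4],[0,0,0]],[0,[0,-0.03,-0.4],[0,0,0]],[0,[0,-0.03,-0.4],[0,0,0]]]'; python3 -c "
from h import *
rk()"
```

```text
t: 34.45
ee_pos: [545.2, -423.7, 90.8]
orientation: [-0.765, 1.731, -1.727]
ft_force: [-4.8, 5.4, -1.4]
width: 13.8
rack x 2.0 y 1.3 z 90.8 ang -42.30 tilt [-0.0014  0.0015] F rack -7.150822787869111 0.7533114705344827 -1.3769240539462726 mom [ 0.74  0.66 -0.28] w 13.763068415880625 t 34.45
```

```bash
python3 -m jog '[[0.3,[0,0,-0.1],[0,0,0]],[0.3,[0,0,-0.1],[0,0,0]],[0.3,[0,0,-0.1],[0,0,0]],[0.3,[0,0,-0.1],[0,0,0]],[0.5,[0,0,-0.1],[0,0,0]],[0.5,[0,0,-0.1],[0,0,0]],[0.5,[0,0,-0.1],[0,0,0]]]'; python3 -c "
from h import *
rk()
w=ctrl.get_image('wrist');np.save('w18.npy',w);save(w['color'],'w18.png')"
```

```text
t: 35.15
ee_pos: [545.0, -423.7, 91.1]
orientation: [-0.764, 1.728, -1.729]
ft_force: [-0.2, 0.0, -0.1]
width: 43.4
rack x 1.9 y 1.2 z 91.1 ang -42.28 tilt [ 0.0002 -0.0001] F rack -0.1823024742559435 -0.1032804313100634 -0.08829420611150174 mom [ 0.03  0.01 -0.  ] w 43.382507296327994 t 35.15
```

View pics/w18.png

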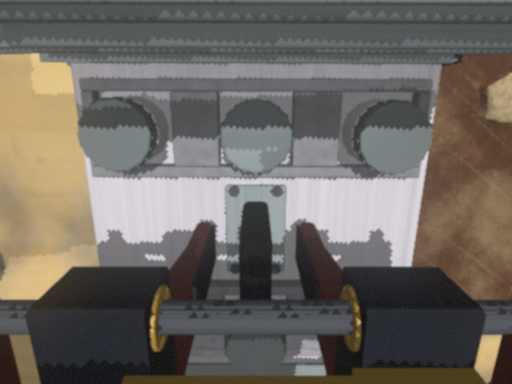

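```bash
python3 -m jog '[[0.5,[0,-1,0],[0,0,0]],[0.5,[0,-3,0],[0,0,0]],[0.5,[0,-7,0],[0,0,0]],[0.5,[0,-12,0],[0,0,0]],[0.5,[0,-17,0],[0,0,0]],[0.5,[0,-22,0],[0,0,0]],[0.5,[-6,-24,-3],[0,0,0]],[0.5,[-11,-24,-6],[0,0,0]]]'; python3 -m jog '[[0.3,[0,0,0],[0,0,0]],[0.3,[0,0,0],[0,0,0]],[0.3,[0,0,0],[0,0,0]],[0.3,[0,0,0],[0,0,0]],[0.3,[0,0,0],[0,0,0]]]'; python3 -c "
from h import *
rk()
w=ctrl.get_image('wrist');np.save('w19.npy',w);save(w['color'],'w19.png')
save(cv2.resize(w['color'][60:260,130:380],None,fx=3.2,fy=3,interpolation=cv2.INTER_CUBIC),'w19c.png')
d=ctrl.get_image('scene');np.save('scene7.npy',d);save(cv2.resize(d['color'][165:285,315:435],None,fx=6,fy=5,interpolation=cv2.INTER_CUBIC),'s7c.png')
rk()"
```

```text
t: 36.0
ee_pos: [569.7, -329.6, 333.5]
orientation: [-0.758, 1.724, -1.735]
ft_force: [1.4, -0.0, -0.1]
width: 44.2
t: 36.5
ee_pos: [568.1, -329.8, 328.5]
orientation: [-0.764, 1.73, -1.729]
ft_force: [-0.3, 1.1, -0.1]
width: 26.4
rack x -44.2 y 86.2 z 328.5 ang -42.37 tilt [-0.0008  0.0004] F rack -1.0295080721238659 0.6172382256251291 -0.08086988963432788 mom [-0.02  0.   -0.  ] w 26.359280070129355 t 36.5
rack x -44.2 y 86.5 z 328.6 ang -42.35 tilt [-0.0005  0.0003] F rack 0.3770901628983174 0.10254107194811843 0.1339566481452037 mom [-0.03 -0.01  0.04] w 26.414454868610147 t 36.6
```

View pics/w19.png

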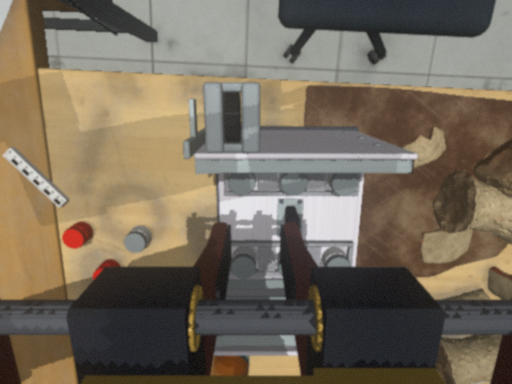

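View pics/w19c.png

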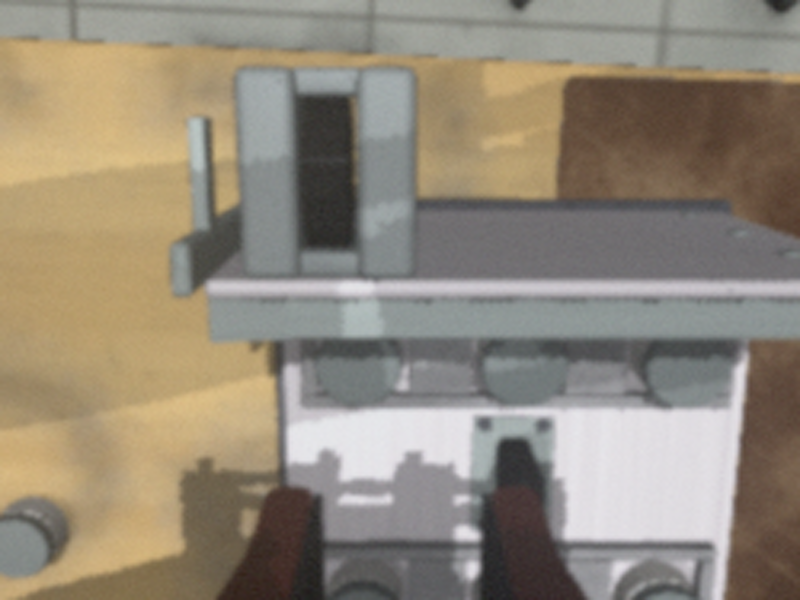

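View pics/s7c.png

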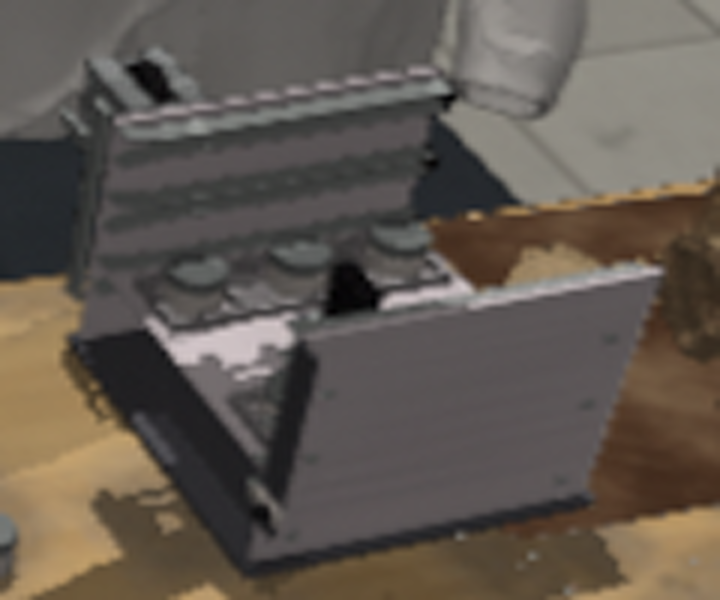

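Run:
```python
from h import *
w=np.load('w19.npy',allow_pickle=True).item()
c=cloud(w)
print('wheel col z',c[90:146:4,232,2].round(1))
print('housing z',c[100:140:6,213,2].round(1),c[100:140:6,253,2].round(1))
a=np.radians(-42.35);ex=np.array([np.cos(a),np.sin(a)]);ey=np.array([-ex[1],ex[0]]);m=np.array([542.8,-423.3])
f=lambda x,y,h:(lambda q:(q.round(1),((q-m)@ex).round(1),((q-m)@ey).round(1)))(ray(w,x/3.2+130-.4,y/3+60-.4,h)[:2])
for h in (190,198,206,214): print(h,'housing corners',f(238,70,h)[1:],f(415,70,h)[1:],f(415,274,h)[1:],f(240,274,h)[1:])
for h in (190,200,206,214): print('wheel sides',h,f(300,170,h)[1:],f(353,170,h)[1:],'slot ends',f(327,95,h)[1:],f(327,248,h)[1:])
print('panel inner front',f(210,290,202))
print('panel z',c[155:160,250:350:20,2])
```

```text
wheel col z [199.5 198.9 205.9 208.  209.7 211.4 214.7 213.  213.8 212.8 210.8 209.
 204.8 196.3]
housing z [206.4 204.9 206.7 205.6 205.2 206.4 206.4] [205.3 206.  205.3 206.4 206.3 205.9 206.1]
190 housing corners (np.float64(-88.8), np.float64(171.2)) (np.float64(-40.5), np.float64(171.1)) (np.float64(-40.4), np.float64(111.3)) (np.float64(-90.9), np.float64(111.4))
198 housing corners (np.float64(-87.6), np.float64(170.9)) (np.float64(-40.6), np.float64(170.9)) (np.float64(-40.5), np.float64(112.7)) (np.float64(-89.6), np.float64(112.7))
206 housing corners (np.float64(-86.4), np.float64(170.7)) (np.float64(-40.7), np.float64(170.6)) (np.float64(-40.6), np.float64(114.0)) (np.float64(-88.4), np.float64(114.1))
214 housing corners (np.float64(-85.2), np.float64(170.5)) (np.float64(-40.8), np.float64(170.4)) (np.float64(-40.7), np.float64(115.4)) (np.float64(-87.1), np.float64(115.4))
wheel sides 190 (np.float64(-72.7), np.float64(142.7)) (np.float64(-57.8), np.float64(142.7)) slot ends (np.float64(-64.7), np.float64(164.2)) (np.float64(-65.6), np.float64(119.4))
wheel sides 200 (n
[... 258 characters left out ...]
slot ends (np.float64(-63.5), np.float64(164.1)) (np.float64(-64.4), np.float64(121.6))
wheel sides 214 (np.float64(-70.4), np.float64(144.2)) (np.float64(-56.7), np.float64(144.2)) slot ends (np.float64(-63.0), np.float64(164.0)) (np.float64(-63.9), np.float64(122.8))
panel inner front (array([ 543.9, -277.3]), np.float64(-97.6), np.float64(108.6))
panel z [[202.31378143 201.64564313 202.36527774 202.05809872 201.64306147]
 [202.04016821 201.97203992 202.06452895 203.28753129 202.36891631]
 [201.39145335 202.06929235 203.20329071 202.0497371  201.12962371]
 [203.11924823 201.09735989 203.04675781 201.51903539 201.80108586]
 [193.43577401 193.79549512 194.11736217 193.69012782 195.1863265 ]]
```

```bash
cat >> h.py <<'E'
def rplan(*pts,c=(542.8,-423.3),yaw=-42.35):
    a=np.radians(yaw);ex=np.array([np.cos(a),np.sin(a)]);ey=np.array([-ex[1],ex[0]])
    plan(*[(*(np.array(c)+x*ex+y*ey),z,yaw) for x,y,z in pts])
E
python3 -c "
from h import *
rplan((-64,150,232))"
```

```text
-> (np.float64(596.5498721091013), np.float64(-269.3293818670093), 232, -42.35) [-6.36,9.66,-1.96],[0.001,-0.000,0.000] rows 2.3459498301651895 0.004189249600281244
t 36.6 pos [ 568.3 -329.6  328.6] ang -42.35 down [-0.001  0.    -1.   ] w 26.414454868610147 F [ 0.3 -0.2  0.1]
```

```bash
python3 -m jog '[[0,[-4,2,-1],[0,0,0]],[0,[-6.3,6,-2],[0,0,0]],[0,[-6.3,8.5,-2],[0,0,0]],[0,[-6.3,9.6,-2],[0,0,0]],[0,[-6.3,9.6,-2],[0,0,0]],[0,[-6.3,9.6,-2],[0,0,0]],[0,[-6.3,9.6,-2],[0,0,0]],[0,[-6.3,9.6,-2],[0,0,0]]]'; python3 -c "
from h import *
rplan((-64,150,232),(-64,150,216))
w=ctrl.get_image('wrist');np.save('w20.npy',w);save(w['color'],'w20.png')
rk()"
```

```text
t: 37.4
ee_pos: [596.8, -269.5, 234.6]
orientation: [-0.762, 1.727, -1.73]
ft_force: [0.5, 0.0, -0.1]
width: 0.7
-> (np.float64(596.5498721091013), np.float64(-269.3293818670093), 232, -42.35) [-0.00,0.26,-0.03],[-0.002,0.000,-0.001] rows 0.05171291800629767 0.017031068452014093
-> (np.float64(596.5498721091013), np.float64(-269.3293818670093), 216, -42.35) [0.00,1.86,-0.03],[-0.002,0.000,-0.001] rows 0.37143497254497315 0.017031068452014093
t 37.4 pos [ 596.8 -269.5  234.6] ang -42.32 down [ 0.002 -0.001 -1.   ] w 0.7257317280972491 F [ 0.5  0.  -0.1]
rack x -63.8 y 150.1 z 234.3 ang -42.32 tilt [ 0.0019 -0.0009] F rack 0.47970238422878037 -0.6152215330608428 0.34557288754459725 mom [-0.03  0.03  0.01] w 0.2823810478376469 t 37.45
```

View pics/w20.png

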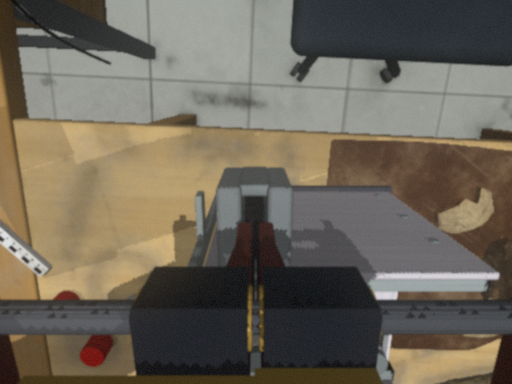

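```bash
python3 -m jog '[[0,[0,0.8,0],[0,0,0]],[0,[0,1.6,0],[0,0,0]],[0,[0,1.8,0],[0,0,0]],[0,[0,1.8,0],[0,0,0]],[0,[0,1.8,0],[0,0,0]]]'; python3 -c "
from h import *
rk()"; python3 -m jog '[[0,[0,0.1,0],[0,0,0]],[0,[0,0.1,0],[0,0,0]],[0,[0,0.1,0],[0,0,0]]]'; python3 -c "
from h import *
rk()"
```

```text
t: 37.95
ee_pos: [596.2, -268.7, 214.9]
orientation: [-0.765, 1.729, -1.728]
ft_force: [-0.2, -0.3, 0.6]
width: 0.6
rack x -64.5 y 150.3 z 214.9 ang -42.28 tilt [-0.0002  0.0001] F rack 0.05331612610521175 -0.3611079905789736 0.6021807459578846 mom [ 0.02 -0.02  0.02] w 0.5556076555374182 t 37.95
t: 38.25
ee_pos: [596.3, -268.8, 214.1]
orientation: [-0.764, 1.728, -1.729]
ft_force: [-0.6, 0.3, -0.2]
width: 0.6
rack x -64.5 y 150.3 z 214.1 ang -42.28 tilt [ 0.0002 -0.0001] F rack -0.680452392983271 -0.19278009521821324 -0.17558918887168787 mom [ 0.07 -0.02  0.05] w 0.6067443926965131 t 38.25
```

```bash
python3 -m jog '[[0,[0.2,0.1,0],[0,0,0]],[0,[0.2,0.1,0],[0,0,0]],[0,[0.2,0.1,0],[0,0,0]]]'; python3 -c "
from h import *
rk()"; python3 -m jog '[[0,[0,0.1,0],[0,0,0]],[0,[0,0.1,0],[0,0,0]],[0,[0,0.1,0],[0,0,0]]]'; python3 -c "
from h import *
rk()"
```

```text
t: 38.55
ee_pos: [594.9, -270.4, 213.3]
orientation: [-0.764, 1.728, -1.729]
ft_force: [0.4, 0.1, 2.1]
width: 0.4
rack x -64.3 y 148.2 z 213.3 ang -42.29 tilt [ 0.0004 -0.0003] F rack 0.1682946512138751 0.3540397670148432 2.13418740253385 mom [-0.01  0.07 -0.04] w 0.44555383695546136 t 38.55
t: 38.85
ee_pos: [595.1, -270.3, 213.1]
orientation: [-0.764, 1.728, -1.729]
ft_force: [-2.0, 2.1, 6.9]
width: 0.7
rack x -64.3 y 148.3 z 213.1 ang -42.29 tilt [ 0.0008 -0.0004] F rack -2.8582941648362445 0.179208204415338 6.925623136208795 mom [ 0.07  0.43 -0.03] w 0.6605824621749392 t 38.85
```

```bash
python3 -m jog '[[0,[0.3,0,0],[0,0,0]],[0,[0.6,0,0],[0,0,0]],[0,[0.9,0,0],[0,0,0]],[0,[1.2,0,0],[0,0,0]],[0,[1.5,0,0],[0,0,0]],[0,[1.5,0,0],[0,0,0]]]'; python3 -c "
from h import *
rk()
d=ctrl.get_image('scene');save(cv2.resize(d['color'][165:285,315:435],None,fx=6,fy=5,interpolation=cv2.INTER_CUBIC),'s8c.png')"
```

```text
t: 39.45
ee_pos: [584.9, -281.5, 213.0]
orientation: [-0.764, 1.728, -1.729]
ft_force: [-2.1, 0.5, 7.1]
width: 0.5
rack x -64.3 y 133.2 z 213.0 ang -42.29 tilt [ 0.0009 -0.0003] F rack -1.9292028887220256 -1.0416661075609746 7.148075483400234 mom [ 0.17  0.3  -0.03] w 0.5294854721433423 t 39.45
```

View pics/s8c.png

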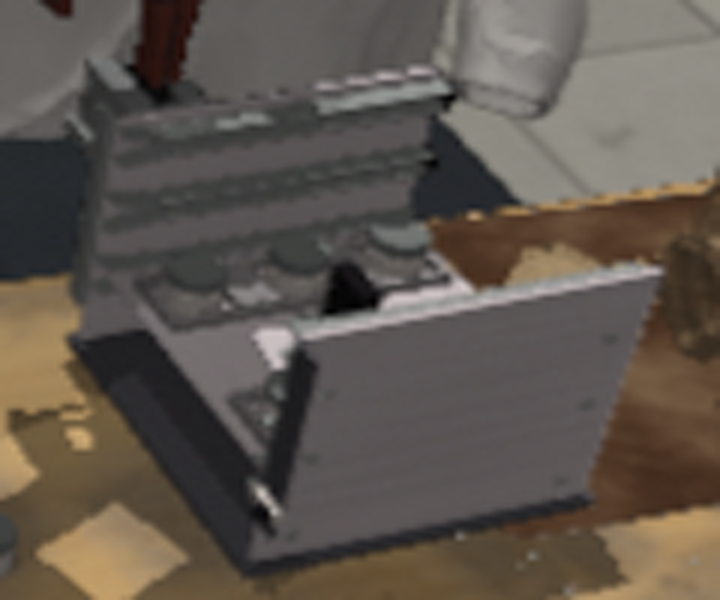

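```bash
python3 -m jog '[[0,[0,-0.8,0],[0,0,0]],[0,[-0.8,-1,0],[0,0,0]],[0,[-1.6,-1,0],[0,0,0]],[0,[-1.6,-1,0],[0,0,0]],[0,[-1.6,-0.6,0],[0,0,0]],[0,[-1.6,-0.2,0],[0,0,0]],[0,[-1.6,0,0],[0,0,0]],[0,[-1.6,0,0],[0,0,0]]]'; python3 -c "
from h import *
rk()"; python3 -m jog '[[0,[0,0,0],[0,0,0]],[0,[0.3,0,0],[0,0,0]],[0,[0.6,0,0],[0,0,0]],[0,[0.9,0,0],[0,0,0]],[0,[1.2,0,0],[0,0,0]],[0,[1.5,0,0],[0,0,0]],[0,[1.7,0,0],[0,0,0]],[0,[1.7,0,0],[0,0,0]]]'; python3 -c "
from h import *
rk()"
```

```text
t: 40.3
ee_pos: [595.5, -269.4, 213.0]
orientation: [-0.764, 1.729, -1.729]
ft_force: [-2.8, 2.0, 10.1]
width: 0.3
rack x -64.6 y 149.3 z 213.0 ang -42.30 tilt [0.0002 0.0002] F rack -3.3785322346643443 -0.433213636985897 10.147333470450718 mom [ 0.42  0.56 -0.03] w 0.33044127518102057 t 40.3
t: 41.1
ee_pos: [583.8, -282.2, 212.8]
orientation: [-0.764, 1.729, -1.729]
ft_force: [-3.0, 2.0, 9.3]
width: 0.3
rack x -64.6 y 132.0 z 212.8 ang -42.31 tilt [0.0002 0.0001] F rack -3.572708364324692 -0.5637191151020237 9.257665303892246 mom [0.38 0.42 0.03] w 0.2869024469408063 t 41.1
```

Again; a third stroke, then look at the bar.

```bash
python3 -m jog '[[0,[0,-0.8,0],[0,0,0]],[0,[-0.8,-1,0],[0,0,0]],[0,[-1.7,-1,0],[0,0,0]],[0,[-1.7,-1,0],[0,0,0]],[0,[-1.7,-0.6,0],[0,0,0]],[0,[-1.7,-0.2,0],[0,0,0]],[0,[-1.7,0,0],[0,0,0]],[0,[-1.7,0,0],[0,0,0]]]'; python3 -c "
from h import *
rk()"; python3 -m jog '[[0,[0,0,0],[0,0,0]],[0,[0.3,0,0],[0,0,0]],[0,[0.6,0,0],[0,0,0]],[0,[0.9,0,0],[0,0,0]],[0,[1.2,0,0],[0,0,0]],[0,[1.5,0,0],[0,0,0]],[0,[1.7,0,0],[0,0,0]],[0,[1.7,0,0],[0,0,0]]]'; python3 -c "
from h import *
rk()"; python3 -m jog '[[0,[0,-1,0],[0,0,0]],[0,[-3,-5,0],[0,0,0]],[0,[-3,-9,2],[0,0,0]],[0,[-3,-10,2],[0,0,0]],[0,[-3,-10,2],[0,0,0]],[0,[-3,-10,2],[0,0,0]]]';  python3 -c "
from h import *
w=ctrl.get_image('wrist');np.save('w21.npy',w);save(cv2.resize(w['color'][60:290,130:380],None,fx=3.2,fy=2.6,interpolation=cv2.INTER_CUBIC),'w21c.png')
d=ctrl.get_image('scene');save(cv2.resize(d['color'][165:285,315:435],None,fx=6,fy=5,interpolation=cv2.INTER_CUBIC),'s9c.png');rk()"
```

```text
t: 41.9
ee_pos: [595.6, -269.4, 213.0]
orientation: [-0.764, 1.729, -1.729]
ft_force: [-1.8, 2.7, 9.5]
width: 0.5
rack x -64.5 y 149.3 z 213.0 ang -42.30 tilt [0.0003 0.0002] F rack -3.10578078279518 0.763893448692188 9.45030285069435 mom [ 0.44  0.52 -0.04] w 0.51533012396341 t 41.9
t: 42.7
ee_pos: [585.0, -282.0, 213.0]
orientation: [-0.761, 1.727, -1.729]
ft_force: [1.8, 2.4, 7.0]
width: 0.4
rack x -63.8 y 132.9 z 213.0 ang -42.31 tilt [0.0027 0.0001] F rack -0.29292955061527454 3.02454880965186 7.038417325480382 mom [ 0.49 -0.33  0.  ] w 0.3886246366142432 t 42.7
t: 43.3
ee_pos: [617.9, -273.1, 310.5]
orientation: [-0.766, 1.731, -1.728]
ft_force: [-0.2, -0.4, 0.0]
width: 0.2
rack x -45.9 y 161.6 z 309.8 ang -42.30 tilt [-0.0035  0.0016] F rack -0.06543100417950472 -0.06337092623098617 -0.1922274436906212 mom [ 0.08 -0.01  0.  ] w -0.018289716020618935 t 43.4
```

View pics/w21c.png

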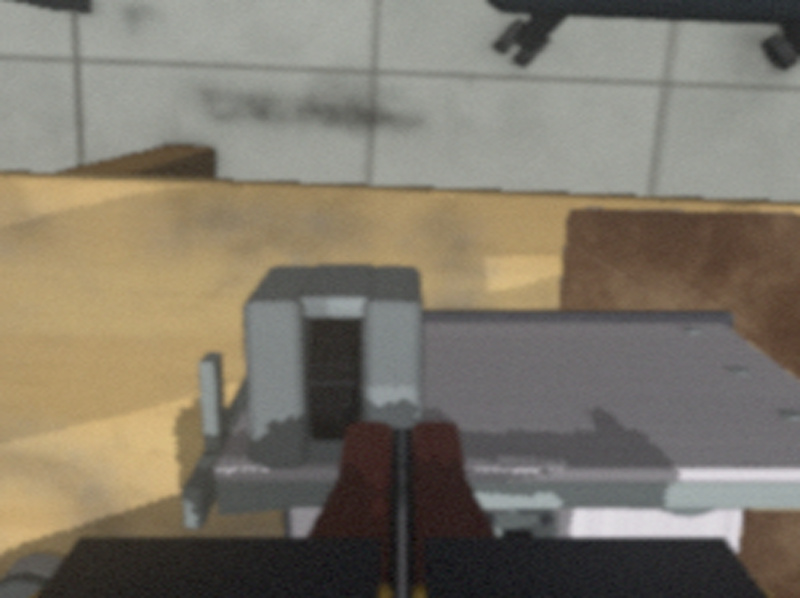

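View pics/s9c.png

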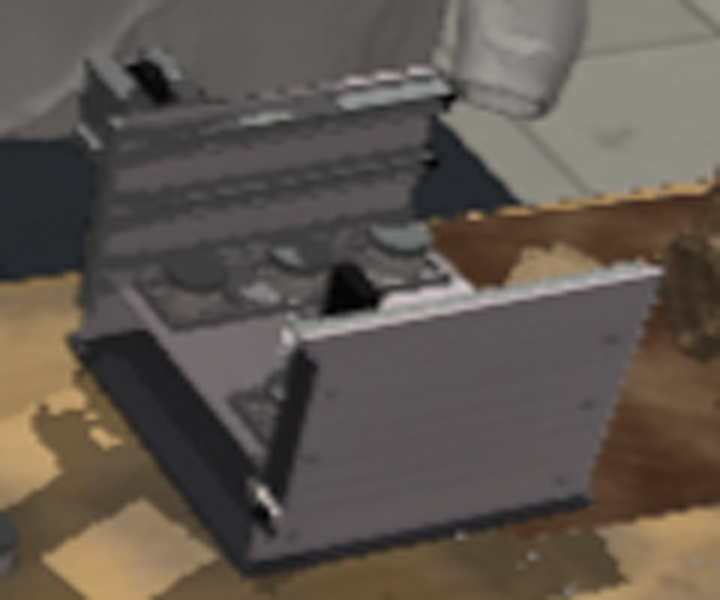

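Run:
```python
from h import *
a=np.radians(-42.35);ex=np.array([np.cos(a),np.sin(a)]);ey=np.array([-ex[1],ex[0]]);m=np.array([542.8,-423.3])
for fn,(x,y),s,(u0,v0) in (('w19.npy',(180,295),(3.2,3),(130,60)),('w21.npy',(192,525),(3.2,2.6),(130,60))):
    w=np.load(fn,allow_pickle=True).item(); c=cloud(w); u,v=x/s[0]+u0-.4,y/s[1]+v0-.4
    print(fn,u,v,'z',c[int(v)-3,int(u)],[(((ray(w,u,v,h)[:2]-m)@ex).round(1),((ray(w,u,v,h)[:2]-m)@ey).round(1)) for h in (150,190,200)])
```

```text
w19.npy 185.85 157.9333333333333 z [ 540.87983144 -269.83249371  210.08908532] [(np.float64(-117.3), np.float64(97.3)), (np.float64(-108.6), np.float64(104.9)), (np.float64(-106.5), np.float64(106.8))]
w21.npy 189.6 261.5230769230769 z [ 531.45973706 -280.68095159  210.90291164] [(np.float64(-117.9), np.float64(61.0)), (np.float64(-108.8), np.float64(82.9)), (np.float64(-106.6), np.float64(88.3))]
```

```bash
python3 -c "
from h import *
rplan((-64,149,218))"
```

```text
-> (np.float64(595.8762144020448), np.float64(-270.06842536621843), 218, -42.35) [1.24,9.19,-1.77],[0.004,0.001,0.001] rows 1.887678870422258 0.026289268654421865
t 43.4 pos [ 617.6 -272.9  309.8] ang -42.3 down [-0.004  0.002 -1.   ] w -0.018289716020618935 F [-0.1 -0.  -0.2]
```

```bash
python3 -m jog '[[0,[1.2,2,-1.7],[0,0,0]],[0,[1.2,6,-1.7],[0,0,0]],[0,[1.2,8.6,-1.7],[0,0,0]],[0,[1.2,9.1,-1.7],[0,0,0]],[0,[1.2,9.1,-1.7],[0,0,0]],[0,[1.2,9.1,-1.7],[0,0,0]]]'; python3 -c "
from h import *
rplan((-64,149,212.3))
rk()"
```

```text
t: 44.0
ee_pos: [599.0, -271.1, 222.0]
orientation: [-0.764, 1.728, -1.729]
ft_force: [0.3, 1.0, -0.2]
width: 0.4
-> (np.float64(595.8762144020448), np.float64(-270.06842536621843), 212.3, -42.35) [0.14,0.97,-0.30],[-0.001,0.001,-0.000] rows 0.20457816008730592 0.011179220386996157
t 44.0 pos [ 599.  -271.1  222. ] ang -42.29 down [ 0.001 -0.001 -1.   ] w 0.38654812797669225 F [ 0.3  1.  -0.2]
rack x -60.9 y 150.4 z 222.0 ang -42.29 tilt [ 0.0011 -0.0005] F rack -0.48414464042448835 0.9246423402722757 -0.1859410843334765 mom [-0.01 -0.05  0.02] w 0.38654812797669225 t 44.0
```

```bash
python3 -m jog '[[0,[0.1,0.4,-0.3],[0,0,0]],[0,[0.1,0.8,-0.3],[0,0,0]],[0,[0.1,0.97,-0.3],[0,0,0]],[0,[0.1,0.97,-0.3],[0,0,0]],[0,[0.4,0.97,-0.3],[0,0,0]],[0,[0.7,0.97,-0.3],[0,0,0]]]'; python3 -c "
from h import *
rk()"; python3 -m jog '[[0,[0.3,0,0],[0,0,0]],[0,[0.5,0,0],[0,0,0]],[0,[0.8,0,0],[0,0,0]]]'; python3 -c "
from h import *
rk()"
```

```text
t: 44.6
ee_pos: [593.2, -273.5, 213.2]
orientation: [-0.76, 1.726, -1.729]
ft_force: [2.4, 3.6, 6.1]
width: 0.3
rack x -63.6 y 144.7 z 213.2 ang -42.28 tilt [ 0.0043 -0.0002] F rack -0.6166394679314486 4.288067752468137 6.091984161156501 mom [ 0.61 -0.53 -0.  ] w 0.29320815773780123 t 44.6
t: 44.9
ee_pos: [588.0, -279.5, 213.2]
orientation: [-0.76, 1.725, -1.729]
ft_force: [2.5, 2.6, 6.3]
width: 0.6
rack x -63.4 y 136.7 z 213.2 ang -42.28 tilt [ 0.0046 -0.0004] F rack 0.05201559926667807 3.6193424101153258 6.330125973033003 mom [ 0.61 -0.57 -0.01] w 0.6106198319596305 t 44.9
```

```bash
python3 -m jog '[[0,[0,-1,0],[0,0,0]],[0,[0,-5,0],[0,0,0]],[0,[0,-10,0],[0,0,0]],[0,[4,-14,1],[0,0,0]],[0,[8,-16,2],[0,0,0]],[0,[8,-16,2],[0,0,0]],[0,[8,-16,2],[0,0,0]],[0,[8,-16,2],[0,0,0]]]'; python3 -c "
from h import *
w=ctrl.get_image('wrist');np.save('w22.npy',w);save(cv2.resize(w['color'],(800,600),interpolation=cv2.INTER_CUBIC),'w22.png')
d=ctrl.get_image('scene');save(cv2.resize(d['color'][165:285,315:435],None,fx=6,fy=5,interpolation=cv2.INTER_CUBIC),'s10c.png');rk()"
```

```text
t: 45.7
ee_pos: [546.8, -351.5, 370.3]
orientation: [-0.765, 1.731, -1.727]
ft_force: [1.1, -0.5, -0.2]
width: 0.4
rack x -45.4 y 56.3 z 369.9 ang -42.22 tilt [-0.002   0.0016] F rack 0.5024658499663903 0.5124718037560485 0.7498365171618377 mom [ 0.03 -0.08 -0.02] w 0.4335896632064474 t 45.8
```

View pics/w22.png

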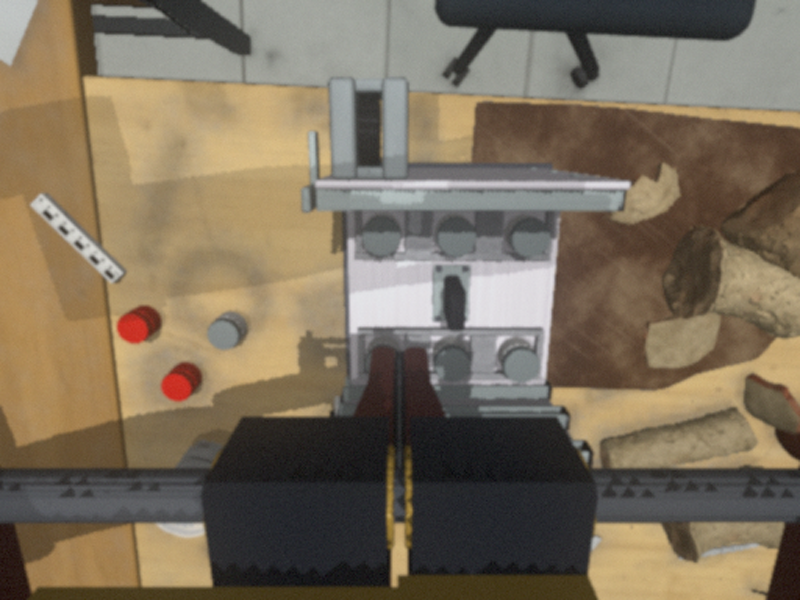

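View pics/s10c.png

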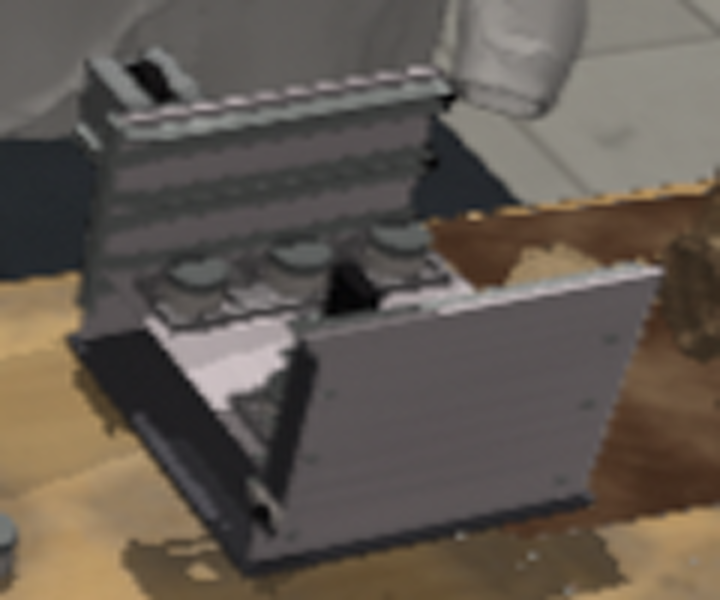

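Run:
```python
from h import *
w=np.load('w22.npy',allow_pickle=True).item()
a=np.radians(-42.3);ex=np.array([np.cos(a),np.sin(a)]);ey=np.array([-ex[1],ex[0]]);m=np.array([542.8,-423.3])
f=lambda x,y,h:(lambda q:(((q-m)@ex).round(1),((q-m)@ey).round(1)))(ray(w,(x+.5)/1.5625-.5,(y+.5)/1.5625-.5,h)[:2])
print('tray front edge',f(347,300,75),'back',f(554,300,75),'bar end',f(305,211,205))
c=cloud(w);print('tray z',np.nanmedian(c[185:195,230:270,2]))
```

```text
tray front edge (np.float64(-94.5), np.float64(-5.2)) back (np.float64(98.0), np.float64(-5.2)) bar end (np.float64(-105.3), np.float64(92.6))
tray z 75.45896648802409
```

Tray spans rack x −94.5 to 98 (home is −93.5 to 96.5), its top is at 75 mm, and the bar is across. Handing in.

```bash
python3 -m jog '[[0,[0,-3,0],[0,0,0]],[0,[0,-3,0],[0,0,0]],[0,[0,-3,0],[0,0,0]],[0,[0,-3,0],[0,0,0]],[0,[0,-3,0],[0,0,0]]]'; python3 -c "
from h import *
print(ctrl.close_job())"
```

```text
t: 46.3
ee_pos: [546.8, -351.9, 399.9]
orientation: [-0.766, 1.731, -1.727]
ft_force: [0.9, 0.4, -0.4]
width: 0.7
the job is handed in; nothing more can be done
None
```

I filled the three empty cells with three of the four grey spares, leaving the red ones and one grey spare on the bench. I then slid the tray home on the lowest rail pair and rolled the thumbwheel to its stop. The job is handed in at about 46 s of the 208 s allowed; it reported no verdict.

- **Marker:** it projects to about 72–80 mm above the bench in both cameras, level with the lowest pair. My first triangulation, with less certain pixels, gave 85–89 mm, which still picks the lowest pair.
- **Pots:** all six showed seated in the last pictures.
- **Tray:** I felt the stops at 7–20 N before letting go. In the last picture the tray spans rack x −94.5 to 98 mm, against −93.5 to 96.5 mm expected at home, which agrees within the 2 mm camera calibration. Its top read 75 mm, right for the lowest pair.
- **Lock:** the wheel turned under about 1 N until late in the third stroke. A fourth stroke only slid against about 4 N, so it was at its stop, and the lock bar had moved about 17 mm to stand across the front.
- **Marker and dish:** the robot did not touch either one, and the tool was clear of everything at hand-in.

No check failed.

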